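Space the slats of a carrier deck with a hooked gauge and put the gauge away

ROBOT

A 6-joint arm with a two-finger parallel gripper is mounted at the origin on the work surface. World frame = base frame: x ahead of the robot, y to its left, z up, the work surface at z = 0. Lengths are in mm, angles in rad, forces in N, time in s.
With the tool pointing down it reaches from about 325 to 900 mm from the base axis. Payload 6.1 kg.
Tool frame: the origin (TCP) lies on the mounting face of the last link; the fingertips stand 173 mm ahead of it and the grasp point (between the pads) lies 155 mm ahead of it; x points along the fingers, y is the direction in which the jaws open and shut, and the axes are right-handed (so a half turn about x gives the same grasp; the last joint's range is limited). The gripper opens to 85 mm and grips with 20 to 120 N. Pads are 22 mm wide; open, the fingers measure 114 mm over their backs; the gripper's body (76 mm by 85 mm) begins 54 mm behind the grasp point. The pads swing forward as they close: fully open they stand 13 mm farther back than shut.
Start: joints at [-1.227, 0.22, 1.526, -0, 1.395, -0.126], TCP at [282.935, -557.284, 404.7] pointing down, gripper open.
Joint ranges: [-2.98, 2.98], [-0.91, 2.08], [0.09, 2.57], [-1.24, 4.39], [0.2, 2.65], [-2.68, 2.68]. Speed limits (rad/s): [2.57, 2.57, 3.01, 3.14, 3.14, 3.14].

INTERFACE

Orientations are given as a unit quaternion [w, x, y, z].
In Python, from cell import manip gives the robot as it stands.
- The arm moves only by the tool send_rows, never from a script. Its argument "deltas" is a list of rows, each a list of 3 entries, a list of its own where there are three numbers: the shift along the tool's x, y, z in m, then the turn, a rotation vector about the tool's x, y, z in rad, then the closure, from 0 (fully open) to 1 (shut). In form: [[[tx, ty, tz], [wx, wy, wz], grip], ...]. A call has exactly 10 rows; each row shifts and turns the commanded pose from where the row before left it, along the tool's axes as they then stand; what a row does not reach is not made up. A row lasts 1/12 s, in which the tool goes at most 41.7 mm and 7.16 degrees, less where a joint would pass 70% of its speed; a pose out of reach is approached as far as the arm can. A call is refused whole if a number of a shift passes 0.0417 or a number of a turn 0.125, either way. A call with a gripper value outside its range is refused whole. The fingers move at their own pace and stop on an object; "newtons" is the grip in N (left out, the last holds). Time passes only in rows, so rows that do not move let the fingers close, or fill a call up. It gives the time, the measured TCP pose, the force and the opening at its end, in the units of the state.
- manip.sense(): the state, without advancing time (a new reading comes with each control period).
- manip.snapshot(name): name is "scene" or "top" or "wrist"; returns a dict with "img" (420x560x3 uint8, red, green, blue), "depth" (420x560 float32, mm along the optical axis (not along the pixel's ray), 0 where there is no reading), "vertical_fov" (degrees; the focal length in pixels is half the picture's height over the tangent of half this angle, whatever the lens; pixels are square), "cx", "cy" (the principal point, pixels), "R" (3x3) and "t" (3): a world point X has camera coordinates R X + t. Camera axes: x right, y down, z forward; pixel columns grow to the right and rows downward; lengths in mm; the calibration is good to about 2 mm. The wrist camera is an equidistant fisheye: a pixel r from the principal point sees the ray r / f radians off the axis. A picture is of the moment at which its call begins.
- manip.sign_off(): hands the job in, once; it reports no verdict.
The state is a dict: "clock": time; "joints": joint angles; "qd": joint speeds; "joint_torque": joint torques, N m; "ee_pos": TCP position; "orientation": TCP orientation; "ft_force": force on the tool from outside, world axes, zero at the start; "torque": the same for the moment, N m; "gripper_width": opening from 0.0 (shut) to 1.0 (fully open).
Only numpy, scipy, OpenCV 4.12 (cv2) and the standard library are available. Lean on these libraries where they do the work, as an engineer would, in place of code of your own. Each camera call takes 0.05 s, during which the arm holds its last target.

TASK

Even out the gaps of the slatted deck with the hooked wooden spacing gauge: thick foot towards the bolted slat, hook it over each sliding slat in turn, beginning next to the bolted one, draw the slat up until the foot just meets the slat before it, then lift and step on to the next, so that all three gaps are as the gauge sets them. Then put the gauge away, handle up and fully down in its close-fitting case, and leave the things lying around where they are.

Things in the scene. Friction and masses are not known exactly. Their poses are not given: they have to be found in the camera images.
- deck: Slatted deck fixed to the table: two aluminium rails 30 mm high, 360 mm long (y), 110 mm apart, carrying four alike light wooden slats across them, each 160 mm long (x), 36 mm wide (y), 18 mm thick, tops 48 mm above the table; one end slat is bolted, three slide. Origin: centre of the deck's underside.
- bolted_slat (a point): Centre of the top face of the bolted end slat, which cannot move: two bolt heads on it, 8 mm high, 55 mm either side of its middle. y points along the rails from it towards the three sliding slats, x along the slat, z up.
- slat1_top (a point): The first sliding slat counted from the bolted one: centre of its top face, 48 mm above the table; axes as for the bolted slat. It stays square, slides along the rails only, stiffly (about 4 N), and stays where it is left. Its gaps are unequal at the start, all wide enough for the gauge.
- slat2_top (a point): The second sliding slat counted from the bolted one: centre of its top face, 48 mm above the table; axes as for the bolted slat. It stays square, slides along the rails only, stiffly (about 4 N), and stays where it is left. Its gaps are unequal at the start, all wide enough for the gauge.
- slat3_top (a point): The third sliding slat counted from the bolted one: centre of its top face, 48 mm above the table; axes as for the bolted slat. It stays square, slides along the rails only, stiffly (about 4 N), and stays where it is left. Its gaps are unequal at the start, all wide enough for the gauge.
- gauge_mid (a point): The wooden spacing gauge, loose, standing on its feet on the table: an upside-down U with a handle on top, 70 mm long (x), 84 mm wide (y), 78 mm high, 0.15 to 0.31 kg. This point is its centre, 39 mm above its soles. Thick foot at its -y side, thin lip at its +y side; a 14 mm bridge joins them, its top 30 mm above the soles.
- gauge_handle (a point): Centre of the gauge's upright handle, the part to grasp: 50 mm long (x), 24 mm thick (y), 48 mm high, 54 mm above the soles, straight above the gauge's centre. Axes as for the gauge.
- gauge_channel (a point): Middle of the channel between foot and lip, level with the soles, 9 mm to +y of the gauge's centre: 42 mm wide (y), 16 mm deep up to the bridge, so that it drops over one 36 mm slat with 3 mm to spare each side. The lip beyond it is 12 mm thick. Axes as for the gauge.
- gauge_foot (a point): Outer (-y) face of the gauge's 30 mm thick foot (the spacer), level with the soles, 42 mm to -y of the gauge's centre. Foot towards the bolted slat, gauge drawn that way until this face meets the slat before: the lip then leaves the hooked slat 36 mm clear of it (72 mm centre to centre), gauge centre 12 mm short of the hooked slat's centre.
- case_floor (a point): The gauge's case, fixed to the table: open-topped plywood box, inside 76 mm (x) by 90 mm (y), walls 6 mm thick, rim 32 mm above the table. This point is the centre of its inner floor, 6 mm above the table. The gauge fits in feet down, 3 mm to spare each side, its y along the case's y (either way round), handle standing out above the rim.
- wrench: Bystander: open-ended steel wrench, 170 mm long, flat on the table; origin at the underside of its middle.
- offcut: Bystander: plain rectangular offcut of light wood, 45 x 100 x 20 mm, without handle or feet; origin at the centre of its underside.
- screwdriver: Bystander: screwdriver with a black handle, 180 mm long; origin at the underside of its middle.
- bracket: Bystander: steel angle bracket, 90 x 50 x 65 mm high; origin at the centre of its underside.
- end_cap: Bystander: round black plastic end cap, 84 mm across, 60 mm high; origin at the centre of its underside.
- tape_roll: Bystander: roll of brown tape lying flat, 104 mm across, 50 mm high; origin at the centre of its underside.
- spray_can: Bystander: aluminium can, 60 mm across, 140 mm high; origin at the centre of its underside.
Things that resemble listed ones, but are neither listed nor needed, are in the scene too. What is shaped like the part that bears gauge_mid but pink is not meant. There is more than one size of the part that bears case_floor; the job needs the smaller.

How it is judged:
By the outcome, as a careful person would: the job done as asked, in the order asked, and still so for the second after the job is handed in, with the robot touching nothing.
It also fails if it takes over 64 s, if anything falls off the work surface, if the arm or the gripper's body presses on something with over 40 N, if the wrist force passes 120 N, or if a joint passes its speed limit or range.

## Working session

There is one attempt and no reset: what is moved stays moved. The work goes in short steps, Python scripts to look and compute and a tool call to move; the robot and the scene stay as the last step left them, time stands still between calls to the robot, and variables do not carry over. Pictures are saved under pics/ and viewed, and the job is handed in when it is done.

Besides the shell and the picture viewer there is one more tool, called as name(argument=value, ...) on one line, values as JSON. send_rows: Moves the arm, as the interface text tells. Its arguments: {"type":"object","properties":{"deltas":{"type":"array","items":{"type":"array"}},"newtons":{"type":"number"}},"required":["deltas"]}

```bash
ls; mkdir -p pics
python3 - <<'E'
from cell import manip
import cv2
s=manip.sense(); print(s)
for n in("scene","top","wrist"):
    d=manip.snapshot(n); cv2.imwrite(f"pics/{n}0.png",d["img"][:,:,::-1])
    print(n,d["vertical_fov"],d["cx"],d["cy"],d["R"],d["t"])
E
```

```text
pics
{'clock': 0.0, 'joints': array([-1.22708744e+00,  2.21261678e-01,  1.52760877e+00, -2.50746588e-06,
        1.39471439e+00, -1.26114723e-01]), 'qd': array([ 7.95051101e-04, -2.02786644e-04,  7.35536111e-05,  5.50736764e-05,
       -1.40589915e-04,  1.68579035e-04]), 'joint_torque': array([-1.64387457e-03, -4.96906865e+01, -3.89394736e+01, -1.93146088e-04,
        1.10956377e-02,  1.30134563e-05]), 'ee_pos': array([ 282.85250281, -557.03148599,  403.57812448]), 'orientation': array([-0.16388419, -0.68760828, -0.16528436,  0.68776297]), 'ft_force': array([-0.09700104, -0.18952628, -0.99819633]), 'torque': array([ 0.01502894,  0.01444991, -0.03097667]), 'gripper_width': 1.0013259564090584}
scene 50.96490745919665 280.6719132705842 207.18877236925863 [[-1.39799890e-04  9.99982705e-01 -5.87961148e-03]
 [ 6.13214728e-01 -4.55867485e-03 -7.89903105e-01]
 [-7.89916247e-01 -3.71589272e-03 -6.13203486e-01]] [  33.88733698 -292.58993341 1795.46501108]
top 52.4818200546238 278.9057928875554 211.71837440190546 [[ 0.00827547 -0.99991897  0.00967279]
 [-0.99511487 -0.00918658 -0.09829549]
 [ 0.09837639 -0.0088121  -0.99511026]] [ -31.37949722  585.54374989 1084.5024139 ]
wrist 65.70646984690485 284.94707988811314 209.00910857012303 [[ 4.52441160e-01 -8.91794065e-01 -5.84451674e-04]
 [-8.45018448e-01 -4.28919383e-01  3.19330527e-01]
 [-2.85027752e-01 -1.43984402e-01 -9.47643220e-01]] [-623.80621719  -41.588414    380.82766686]
```

View pics/top0.png

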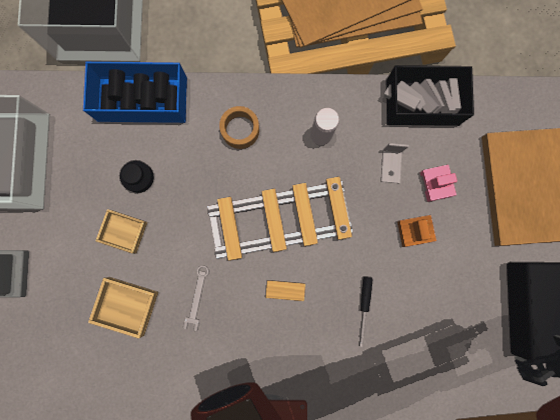

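View pics/scene0.png

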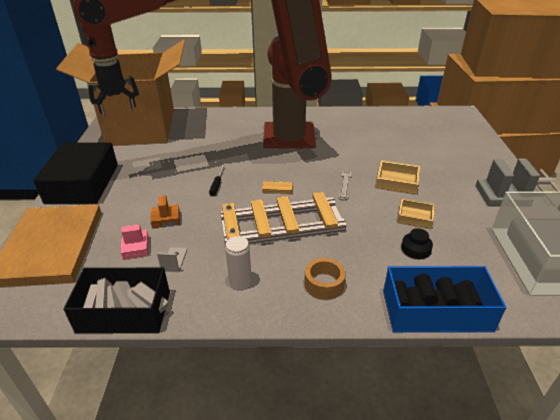

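View pics/wrist0.png

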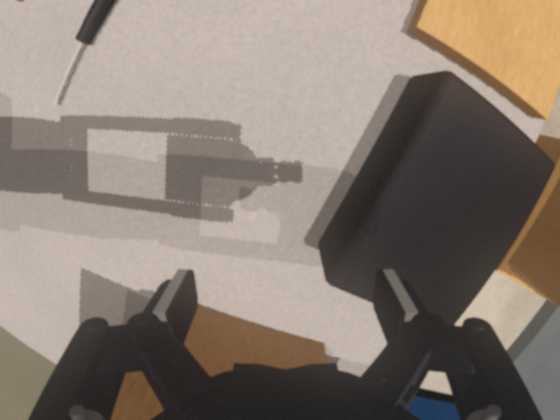

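Candidates. Gauge: brown-orange at top (417,231), pink lookalike at (439,183) (not meant), offcut at (286,291) (no handle). Cases: small at (121,231), large at (123,306); the smaller is wanted. The bolted slat is at (339,209), with dark bolt heads. Next I'll take close crops and measure.

```bash
cat > h.py <<'E'
import numpy as np, cv2
from cell import manip
def cloud(d):
    f=210/np.tan(np.radians(d["vertical_fov"]/2))
    v,u=np.mgrid[0:420,0:560].astype(float)
    z=d["depth"].astype(float)
    P=np.stack([(u-d["cx"])/f*z,(v-d["cy"])/f*z,z],-1)
    W=(P-d["t"])@d["R"]
    W[z<=0]=np.nan
    return W
def rect(W,m,zlo,zhi):
    k=m&(W[...,2]>zlo)&(W[...,2]<zhi)
    p=W[k]
    r=cv2.minAreaRect(p[:,:2].astype(np.float32))
    return p,r
E
python3 - <<'E'
from h import *
d=manip.snapshot("top");np.savez("top0.npz",**d)
W=cloud(d)
im=d["img"][:,:,::-1]
a=cv2.resize(im[140:280,200:480],None,fx=2.8,fy=2.8,interpolation=cv2.INTER_CUBIC)
cv2.imwrite("pics/crop1.png",a)
def reg(n,u0,u1,v0,v1,zlo,zhi):
    m=np.zeros((420,560),bool);m[v0:v1,u0:u1]=1
    p,r=rect(W,m,zlo,zhi); print(n,len(p),np.round(p.mean(0),1),np.round(np.median(p[:,2]),1),r)
print("table",np.nanmedian(W[255:270,330:390,2]), np.nanmedian(W[200:215,150:190,2]),np.nanmedian(W[330:360,440:480,2]))
reg("gauge all",392,445,208,252,12,100)
reg("gauge handle",392,445,208,252,66,90)
reg("gauge bridge",392,445,208,252,20,40)
reg("pinkhandle",418,462,160,205,66,90)
reg("small",92,150,206,256,24,42)
reg("large",85,160,275,340,24,50)
reg("deck",203,357,172,264,40,62)
reg("bolts",203,357,172,264,52,70)
z=W[...,2]
m=np.zeros((420,560),np.uint8);m[172:264,203:357]=((z>41)&(z<62))[172:264,203:357]
n,l,st,c=cv2.connectedComponentsWithStats(m)
for i in range(1,n):
    if st[i,4]>100:
        p=W[l==i]; print(st[i],np.median(p[:,2]),p.mean(0),cv2.minAreaRect(p[:,:2].astype(np.float32)))
E
```

```text
table 0.4857287495803889 1.1170283567836952 0.2451950176491219
gauge all 907 [ 539.5 -380.7   42.8] 31.6 ((540.848388671875, -387.097412109375), (70.04063415527344, 86.10604858398438), 10.749674797058105)
gauge handle 217 [ 540.5 -385.6   77.3] 77.8 ((540.766357421875, -387.0947570800781), (49.895965576171875, 24.46564483642578), 10.206090927124023)
gauge bridge 608 [ 539.4 -380.6   30.3] 30.5 ((540.848388671875, -387.097412109375), (70.04063415527344, 86.10604858398438), 10.749674797058105)
pinkhandle 202 [ 667.6 -445.9   77.6] 78.2 ((668.3470458984375, -447.3442077636719), (24.291353225708008, 50.68793869018555), 13.191438674926758)
small 395 [531.3 386.9  32. ] 32.5 ((532.58447265625, 386.57086181640625), (103.26981353759766, 88.28153228759766), 72.3237075805664)
large 941 [338.  371.8  39.7] 42.1 ((339.03863525390625, 370.662353515625), (137.0049285888672, 118.0679931640625), 73.40668487548828)
deck 3511 [570.1 -44.5  48.7] 48.7 ((569.8168334960938, -38.44880676269531), (160.35987854003906, 322.8618469238281), 11.170906066894531)
bolts 227 [574.3 -57.6  53.4] 52.8 ((568.1641845703125, -37.99089050292969), (156.89630126953125, 317.3191833496094), 10.864835739135742)
[326 176  26  63 874] 48.74149289555422 [ 596.39045753 -178.49556113   49.01331568] ((597.4503173828125, -178.66702270507812), (159.67247009277344, 37.01740264892578), 11.16061782836914)
[292 183  25  63 874] 48.59912576683343 [579.2929946  -91.11130378  48.5990586 ] ((580.2615966796875, -91.24076843261719), (160.3064727783203, 36.21995162963867), 11.261698722839355)
[261 188  25  64 869] 48.65984734396587 [563.7445931 -11.7208646  48.6295479] ((564.2923583984375, -11.722145080566406), (159.84585571289062, 35.90278244018555), 11.237089157104492)
[217 197  25  63 885] 48.800499383873934 [541.16656729 101.66174369  48.7926125 ] ((541.9963989257812, 102.14483642578125), (160.22251892089844, 36.216270446777344), 11.107041358947754)
```

View pics/crop1.png

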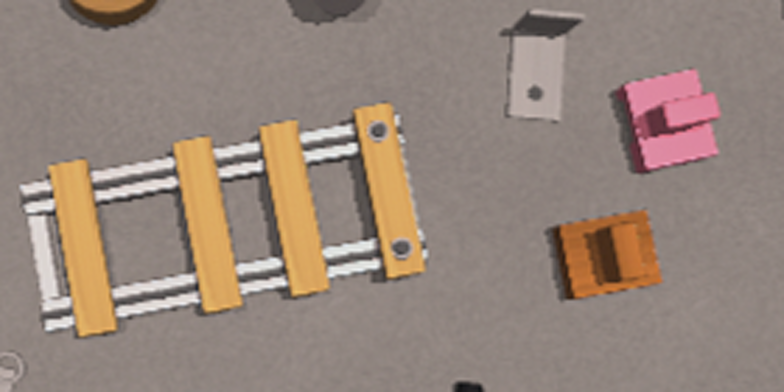

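Run:
```python
from h import *
d=manip.snapshot("scene");np.savez("scene0.npz",**d)
im=d["img"][:,:,::-1]
a=cv2.resize(im[185:265,105:200],None,fx=7,fy=7,interpolation=cv2.INTER_CUBIC)
cv2.imwrite("pics/crop2.png",a)
W=cloud(d)
for n,(u0,u1,v0,v1) in dict(g=(140,190,190,235)).items():
    s=W[v0:v1,u0:u1].reshape(-1,3); s=s[(s[:,2]>4)&(s[:,2]<100)]
    q=np.radians(10.6);ex=np.array([np.cos(q),np.sin(q)]);ey=np.array([-ex[1],ex[0]])
    c=np.array([540.8,-387.1]); r=np.c_[(s[:,:2]-c)@ex,(s[:,:2]-c)@ey,s[:,2]]
    k=(r[:,2]<26)
    for row in r[k][np.argsort(r[k][:,1])]: print(np.round(row,0),end=' ')
    h=r[r[:,2]>68]; print("\nhandle",h.mean(0),h.min(0),h.max(0))
```

```text
[-144.  -77.    5.] [-34. -77.   6.] [-162.  -75.    4.] [-77. -73.   5.] [-41. -71.   4.] [-155.  -68.    4.] [-91. -67.   6.] [-44. -65.   5.] [-157.  -58.    5.] [ 28. -55.   5.] [-157.  -55.    5.] [ -7. -54.   4.] [ 75. -53.  21.] [ 81. -53.  22.] [-84. -51.   4.] [  6. -47.  26.] [ 33. -45.  12.] [ 36. -44.  18.] [ 33. -44.  19.] [ 31. -43.  22.] [ 29. -43.   8.] [ 37. -43.   6.] [ 35. -43.   9.] [ 29. -42.  12.] [-149.  -41.    4.] [ 30. -41.  20.] [ 29. -40.  23.] [ 36. -40.  21.] [ 32. -39.  10.] [ 37. -39.  10.] [ 35. -38.  16.] [ 31. -38.  20.] [ 35. -38.  20.] [ 35. -37.   4.] [ 28. -37.  22.] [ 32. -37.   6.] [ 32. -37.   9.] [ 31. -36.  12.] [ 32. -35.  17.] [ 31. -35.  20.] [ 33. -34.   6.] [ 32. -34.  25.] [ 33. -34.   9.] [ 31. -33.  16.] [ 37. -32.  17.] [ 29. -32.  22.] [ 37. -31.  24.] [ 32. -31.   9.] [ 33. -30.  13.] [ 32. -30.  16.] [ 29. -29.  22.] [ 35. -28.  22.] [ 33. -28.   9.] [ 34. -27.  13.] [ 33. -27.  16.] [ 30. -26.  18.] [ 33. -26.   5.] [ 34. -25.  25.] [-156.  -25.    6.] [ 35. -25.  10.] [ 34. -24.  13.] [ 34. -23.  17.] [ 27. -23.  19.] [ 31. -2
[... 1083 characters left out ...]
] [34. 34. 23.] [ 6. 34. 25.] [35. 35.  9.] [-150.   35.    6.] [33. 35. 11.] [32. 36. 14.] [31. 36. 16.] [31. 37. 21.] [31. 37. 24.] [50. 37.  5.] [32. 37.  5.] [-77.  38.   5.] [-27.  38.   6.] [-9. 38.  8.] [-14.  38.   8.] [-4. 38.  8.] [-29.  38.   8.] [ 8. 38. 10.] [18. 38. 10.] [34. 38. 11.] [-18.  38.   9.] [-34.  38.   9.] [25. 38. 11.] [ 5. 38. 11.] [15. 38. 11.] [31. 38. 13.] [ 6. 40.  4.] [-12.  44.   5.] [-108.   44.    5.] [43. 52.  4.] [63. 55.  4.] [35. 58.  5.] [16. 59.  5.] [-77.  63.   5.] [69. 64.  5.] [-13.  65.   5.] [47. 67.  5.] [-66.  69.   4.] 
handle [ 3.92133014 -2.68902918 76.44263846] [-28.70722031 -15.36307964  68.88252134] [25.67663704  8.71166745 82.07488283]
```

View pics/crop2.png

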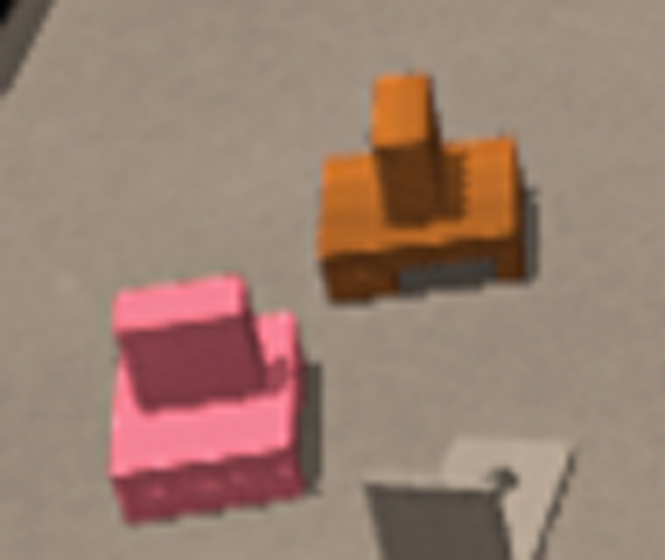

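```bash
cat >> h.py <<'E'
from scipy.spatial.transform import Rotation as Ro
def pose(s=None):
    s=s or manip.sense(); w,x,y,z=s["orientation"]
    return s,np.array(s["ee_pos"]),Ro.from_quat([x,y,z,w])
def target(yaw,flip=False):
    # tool x down, tool y along gauge y (yaw+90deg), or opposite if flip
    q=np.radians(yaw); ey=np.array([-np.sin(q),np.cos(q),0])*(-1 if flip else 1)
    ex=np.array([0,0,-1.]); return Ro.from_matrix(np.c_[ex,ey,np.cross(ex,ey)])
def delta(p,yaw,flip=False):
    s,c,R=pose(); T=target(yaw,flip)
    print("clock %.2f"%s["clock"],"pos",np.round(c,1),"F",np.round(s["ft_force"],1),"w %.3f"%s["gripper_width"],"q6 %.2f"%s["joints"][5])
    print(" shift now-frame mm",np.round(R.inv().apply(np.array(p)-c),1)," shift target-frame",np.round(T.inv().apply(np.array(p)-c),1)," turn rad",np.round((R.inv()*T).as_rotvec(),4))
E
python3 - <<'E'
from h import *
_,c,R=pose(); print(np.round(R.as_matrix(),3))
for fl in(0,1): delta([540.8,-387.1,290],10.6,fl)
# case rect check
W=cloud(np.load("top0.npz")); z=W[...,2]
m=np.zeros((420,560),bool);m[206:256,92:150]=1
p=W[m&(z>28)&(z<38)][:,:2]
print(cv2.boxPoints(cv2.minAreaRect(p.astype(np.float32))))
E
```

```text
[[-0.     0.453 -0.892]
 [ 0.001 -0.892 -0.453]
 [-1.    -0.001 -0.   ]]
clock 0.25 pos [ 282.9 -557.2  404.2] F [-0.3  0.7 -0.8] w 1.003 q6 -0.13
 shift now-frame mm [ 114.2  -34.8 -306.9]  shift target-frame [114.2 119.7 284.8]  turn rad [-2.8568e+00 -1.4000e-03  1.0000e-04]
clock 0.25 pos [ 282.9 -557.2  404.2] F [-0.3  0.7 -0.8] w 1.003 q6 -0.13
 shift now-frame mm [ 114.2  -34.8 -306.9]  shift target-frame [ 114.2 -119.7 -284.8]  turn rad [0.2848 0.     0.001 ]
[[474.8465  350.84406]
 [558.55756 324.0846 ]
 [589.9931  422.42377]
 [506.28204 449.18323]]
```

send_rows(deltas=[[[0.0114,-0.0078,-0.0299],[0.0285,0,0],0],[[0.0114,-0.0078,-0.0299],[0.0285,0,0],0],[[0.0114,-0.0078,-0.0299],[0.0285,0,0],0],[[0.0114,-0.0078,-0.0299],[0.0285,0,0],0],[[0.0114,-0.0078,-0.0299],[0.0285,0,0],0],[[0.0114,-0.0078,-0.0299],[0.0285,0,0],0],[[0.0114,-0.0078,-0.0299],[0.0285,0,0],0],[[0.0114,-0.0078,-0.0299],[0.0285,0,0],0],[[0.0114,-0.0078,-0.0299],[0.0285,0,0],0],[[0.0114,-0.0078,-0.0299],[0.0285,0,0],0]], newtons=60)

```text
clock: 1.08
ee_pos: [538.8, -383.1, 290.1]
orientation: [-0.065, -0.704, -0.065, 0.704]
ft_force: [-0.4, -1.0, 0.7]
gripper_width: 0.999
```

Run:
```python
from h import *
delta([540.8,-387.1,210],10.6,1)
d=manip.snapshot("wrist"); cv2.imwrite("pics/w1.png",d["img"][:,:,::-1])
```

```text
clock 1.08 pos [ 538.8 -383.1  290.1] F [-0.4 -1.   0.7] w 0.999 q6 0.65
 shift now-frame mm [80.1  4.3 -1.2]  shift target-frame [80.1  4.3 -1.2]  turn rad [-0.0015  0.0001  0.0002]
```

View pics/w1.png

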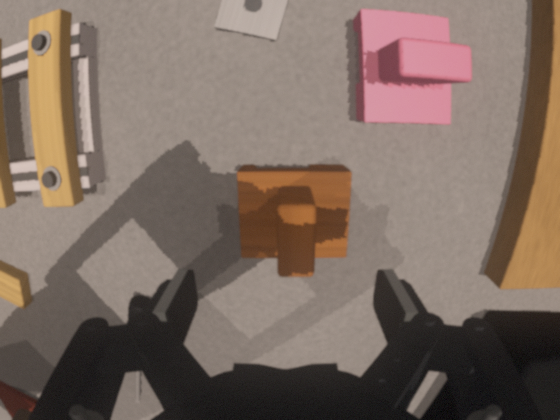

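send_rows(deltas=[[[0,0.0043,-0.0012],[0,0,0],0],[[0.012,0,0],[0,0,0],0],[[0.02,0,0],[0,0,0],0],[[0.02,0,0],[0,0,0],0],[[0.018,0,0],[0,0,0],0],[[0.01,0,0],[0,0,0],0],[[0,0,0],[0,0,0],0.3],[[0,0,0],[0,0,0],0.6],[[0,0,0],[0,0,0],1],[[0,0,0],[0,0,0],1]])

```text
clock: 1.97
ee_pos: [540.1, -389.0, 212.6]
orientation: [0.066, 0.705, 0.064, -0.703]
ft_force: [0.0, -0.1, 0.1]
gripper_width: 0.454
```

send_rows(deltas=[[[0,0,0],[0,0,0],1],[[0,0,0],[0,0,0],1],[[0,0,0],[0,0,0],1],[[0,0,0],[0,0,0],1],[[-0.01,0,0],[0,0,0],1],[[-0.02,0,0],[0,0,0],1],[[-0.02,0,0],[0,0,0],1],[[-0.02,0,0],[0,0,0],1],[[0,0,0],[0,0,0],1],[[0,0,0],[0,0,0],1]])

```text
clock: 2.8
ee_pos: [540.0, -388.3, 281.9]
orientation: [0.066, 0.705, 0.065, -0.703]
ft_force: [0.4, 0.6, -2.2]
gripper_width: 0.278
```

Run:
```python
from h import *
delta([540.8,-387.1,280],10.6,1)
for n in("wrist","scene"):
    d=manip.snapshot(n); np.savez(n+"2.npz",**d); cv2.imwrite(f"pics/{n}2.png",d["img"][:,:,::-1])
im=d["img"][:,:,::-1]
cv2.imwrite("pics/s2c.png",cv2.resize(im[140:240,110:210],None,fx=6,fy=6,interpolation=cv2.INTER_CUBIC))
```

```text
clock 2.80 pos [ 540.  -388.3  281.9] F [ 0.4  0.6 -2.2] w 0.278 q6 0.64
 shift now-frame mm [ 1.9 -1.1 -1. ]  shift target-frame [ 1.9 -1.1 -1. ]  turn rad [ 0.     -0.0016 -0.002 ]
```

View pics/wrist2.png

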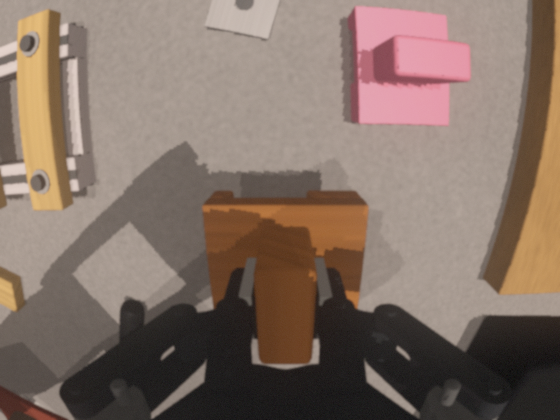

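View pics/s2c.png

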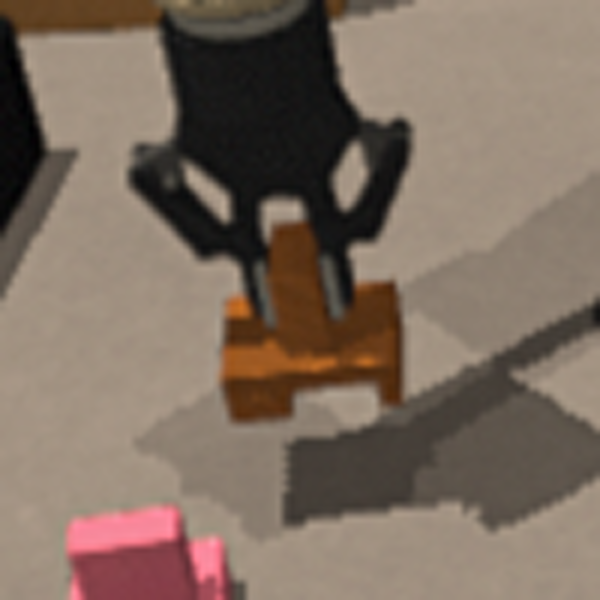

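send_rows(deltas=[[[-0.002,-0.016,-0.0054],[-0.01,0,0],1],[[-0.002,-0.028,-0.0096],[0,0,0],1],[[-0.002,-0.032,-0.011],[0,0,0],1],[[-0.002,-0.032,-0.011],[0,0,0],1],[[-0.002,-0.032,-0.011],[0,0,0],1],[[-0.002,-0.032,-0.011],[0,0,0],1],[[-0.002,-0.032,-0.011],[0,0,0],1],[[-0.001,-0.032,-0.011],[0,0,0],1],[[0,-0.0246,-0.0084],[0,0,0],1],[[0,-0.015,-0.0048],[0,0,0],1]])

```text
clock: 3.73
ee_pos: [578.2, -95.8, 293.9]
orientation: [-0.069, -0.703, -0.071, 0.705]
ft_force: [-0.3, 0.3, -1.8]
gripper_width: 0.275
```

Run:
```python
from h import *
delta([581.9,-100.1,260],11.17,1)
for n in("wrist","scene"):
    d=manip.snapshot(n); np.savez(n+"3.npz",**d); cv2.imwrite(f"pics/{n}3.png",d["img"][:,:,::-1])
im=d["img"][:,:,::-1]
cv2.imwrite("pics/s3c.png",cv2.resize(im[120:260,200:360],None,fx=5,fy=4.2,interpolation=cv2.INTER_CUBIC))
delta([581.9,-100.1,260],11.17,1)
```

```text
clock 3.73 pos [578.2 -95.8 293.9] F [-0.3  0.3 -1.8] w 0.275 q6 1.07
 shift now-frame mm [33.9  5.  -2.9]  shift target-frame [33.9  4.9 -2.8]  turn rad [0.0024 0.0025 0.0027]
clock 3.83 pos [578.3 -96.1 293.9] F [ 0.3 -1.4 -2.4] w 0.276 q6 1.07
 shift now-frame mm [33.9  4.8 -2.9]  shift target-frame [33.9  4.7 -2.8]  turn rad [0.0039 0.0026 0.0025]
```

View pics/wrist3.png

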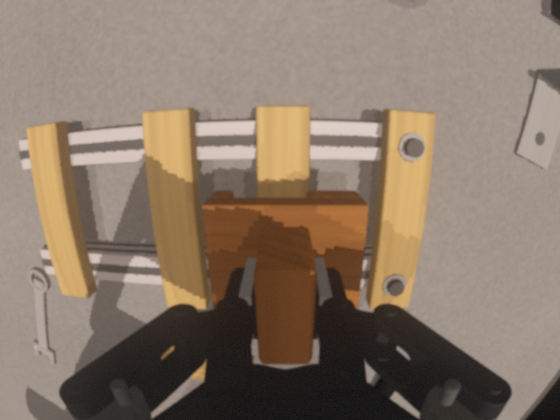

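View pics/s3c.png

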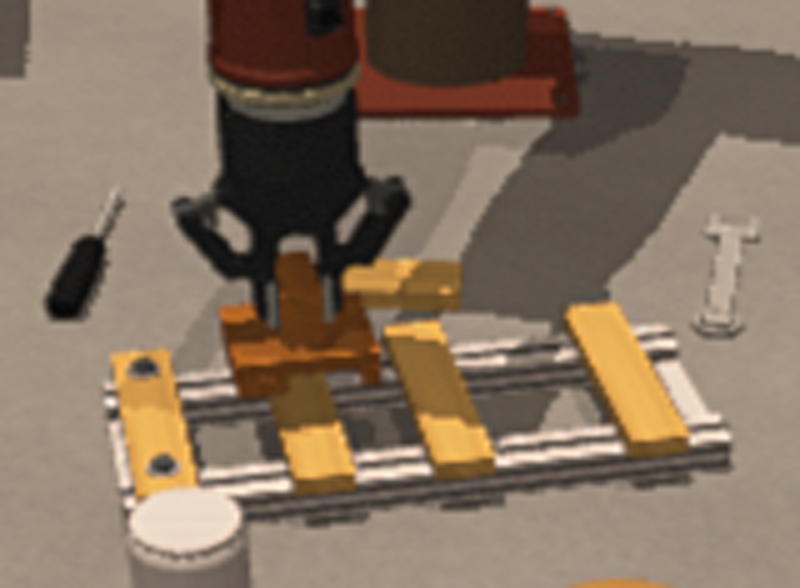

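```bash
cat >> h.py <<'E'
def fcloud(d):
    f=210/np.tan(np.radians(float(d["vertical_fov"])/2))
    v,u=np.mgrid[0:420,0:560].astype(float)
    a=u-d["cx"];b=v-d["cy"];r=np.hypot(a,b);th=r/f
    z=d["depth"].astype(float);s=np.where(r>0,np.tan(th)/np.maximum(r,1e-9),0)
    W=(np.stack([a*s*z,b*s*z,z],-1)-d["t"])@d["R"]; W[z<=0]=np.nan
    return W
q=np.radians(11.17);EX=np.array([np.cos(q),np.sin(q)]);EY=np.array([-EX[1],EX[0]]);B=np.array([597.45,-178.67])
def deckxy(W): return np.dstack([(W[...,:2]-B)@EX,(W[...,:2]-B)@EY,W[...,2]])
def slats(W,lo=44,hi=53,xs=(10,75)):
    D=deckxy(W);k=(D[...,2]>lo)&(D[...,2]<hi)&(D[...,0]>xs[0])&(D[...,0]<xs[1])&(D[...,1]>-40)&(D[...,1]<330)
    m=k.astype(np.uint8);n,l,st,c=cv2.connectedComponentsWithStats(m)
    o=[]
    for i in range(1,n):
        if st[i,4]>40:
            y=D[l==i];o.append((st[i,4],np.round([np.percentile(y[:,1],1),np.percentile(y[:,1],99),y[:,1].mean(),np.median(y[:,2])],1)))
    return o
E
python3 - <<'E'
from h import *
for x in slats(cloud(np.load("top0.npz")),xs=(-75,75)): print("top",x)
d=np.load("wrist3.npz");W=fcloud(d)
print("table z",np.nanmedian(W[20:80,150:350,2]))
for x in slats(W): print("wrist",x)
for x in slats(W,90,125,(-60,60)): print("gauge",x)
D=deckxy(W);k=(D[...,2]>100)&(D[...,2]<122)&(D[...,0]>0);k[:, :190]=0;k[:,380:]=0
print(D[k].min(0),D[k].max(0),np.median(D[k],0))
for v in (200,204,208,215,225): print(v,[tuple(np.round(D[v,u],0)) for u in (200,206,212,220,280,350,358,364,370)])
d=np.load("scene3.npz");
for x in slats(cloud(d)): print("scene",x)
E
```

```text
top (np.int32(754), array([-17.9,  17.8,   0.2,  48.7]))
top (np.int32(797), array([ 71.4, 106.9,  89.3,  48.6]))
top (np.int32(798), array([152.6, 187.9, 170.3,  48.7]))
top (np.int32(806), array([268.5, 303.7, 286. ,  48.8]))
table z 0.8421391364212174
wrist (np.int32(4694), array([ 70.2, 105.1,  87.7,  48.9]))
wrist (np.int32(4323), array([150.7, 185.8, 167.3,  48.7]))
wrist (np.int32(3988), array([-18.8,  16.4,   0.2,  49. ]))
wrist (np.int32(2456), array([266.1, 301.7, 281.8,  48.5]))
gauge (np.int32(10737), array([ 44.6, 127.1,  85.6, 112.4]))
[1.25133265e-02 4.34770936e+01 1.00009618e+02] [ 30.12902884 128.16247877 121.99622092] [ 20.08195301  85.93978793 112.35111981]
200 [(np.float64(-2.0), np.float64(160.0), np.float64(0.0)), (np.float64(-2.0), np.float64(154.0), np.float64(1.0)), (np.float64(29.0), np.float64(124.0), np.float64(104.0)), (np.float64(30.0), np.float64(120.0), np.float64(104.0)), (np.float64(30.0), np.float64(89.0), np.float64(105.0)), (np.float64(30.0), np.float64(52.0), np.float64(104.0)), (np.float64(30.0), np.float64(48.0), np.float64(105.0)), (np.float64
[... 1714 characters left out ...]
9.0)), (np.float64(19.0), np.float64(126.0), np.float64(112.0)), (np.float64(19.0), np.float64(123.0), np.float64(114.0)), (np.float64(19.0), np.float64(119.0), np.float64(112.0)), (np.float64(19.0), np.float64(88.0), np.float64(113.0)), (np.float64(19.0), np.float64(53.0), np.float64(112.0)), (np.float64(19.0), np.float64(49.0), np.float64(113.0)), (np.float64(19.0), np.float64(45.0), np.float64(111.0)), (np.float64(-25.0), np.float64(10.0), np.float64(1.0))]
scene (np.int32(172), array([264.8, 300.2, 281.9,  48.1]))
scene (np.int32(174), array([149.1, 184.5, 166.4,  48.2]))
scene (np.int32(179), array([ 67.8, 103.4,  85.3,  48.5]))
scene (np.int32(166), array([-21.1,  13.9,  -3.8,  48.4]))
```

send_rows(deltas=[[[0.003,0.003,-0.002],[0.003,0,0],1],[[0.006,0.003,-0.002],[0,0,0],1],[[0.008,0,0],[0,0,0],1],[[0.006,0,0],[0,0,0],1],[[0.004,0,0],[0,0,0],1],[[0,0,0],[0,0,0],1],[[0,0,0],[0,0,0],1],[[0,0,0],[0,0,0],1],[[0,0,0],[0,0,0],1],[[0,0,0],[0,0,0],1]])

```text
clock: 4.67
ee_pos: [584.2, -104.8, 269.2]
orientation: [0.068, 0.704, 0.068, -0.704]
ft_force: [-0.5, 0.0, -1.2]
gripper_width: 0.274
```

```bash
cat >> h.py <<'E'
def rep(n):
    s,c,R=pose(); print("clock %.2f"%s["clock"],"pos",np.round(c,1),"deck",np.round([(c[:2]-B)@EX,(c[:2]-B)@EY],1),"F",np.round(s["ft_force"],1),"Fdeck y %.1f"%(s["ft_force"][:2]@EY),"turn",np.round((R.inv()*target(11.17,True)).as_rotvec(),4))
    d=manip.snapshot("wrist");np.savez(f"wrist{n}.npz",**d); cv2.imwrite(f"pics/wrist{n}.png",d["img"][:,:,::-1])
    W=fcloud(d)
    for x in sorted(slats(W),key=lambda a:a[1][0]): print("wrist",x, (x[1][0]+x[1][1])/2)
    D=deckxy(W);k=(D[...,0]>0);k[:, :190]=0;k[:,380:]=0
    zt=np.nanmedian(D[215:228,215:235,2]); print("bridge z",zt)
    k&=abs(D[...,2]-zt)<6; y=D[k]; print("gauge y",np.percentile(y[:,1],[.5,99.5]),np.percentile(y[:,1],[.5,99.5]).mean(),"xmax",np.percentile(y[:,0],99))
    return D
E
python3 - <<'E'
from h import *
rep(4)
d=manip.snapshot("scene");np.savez("scene4.npz",**d);im=d["img"][:,:,::-1]
cv2.imwrite("pics/s4c.png",cv2.resize(im[130:250,200:350],None,fx=5.3,fy=5,interpolation=cv2.INTER_CUBIC))
W=cloud(d)
for x in slats(W,xs=(40,75)): print("scene",x)
D=deckxy(W)
k=(abs(D[...,2]-79)<7)&(D[...,0]>20)&(D[...,0]<45)&(D[...,1]>20)&(D[...,1]<150);y=D[k]; print("sc gauge",len(y),y.min(0),y.max(0),y.mean(0))
E
```

```text
clock 4.67 pos [ 584.2 -104.8  269.2] deck [ 1.3 75.1] F [-0.5  0.  -1.2] Fdeck y 0.1 turn [-0.0032 -0.0008 -0.0004]
wrist (np.int32(4956), array([-18.7,  16.4,   0.2,  49. ])) -1.1500000000000004
wrist (np.int32(4703), array([ 70.4, 105.1,  87.6,  48.9])) 87.75
wrist (np.int32(4939), array([150.6, 185.8, 167. ,  48.7])) 168.2
wrist (np.int32(2500), array([266. , 301.5, 281.4,  48.5])) 283.75
bridge z 87.7114035337346
gauge y [ 33.77954773 116.82522725] 75.30238748760557 xmax 34.44544344939591
scene (np.int32(97), array([264.5, 299.5, 281.4,  48.1]))
scene (np.int32(97), array([149. , 184. , 166.2,  48.2]))
scene (np.int32(101), array([ 68. , 103.3,  85. ,  48.2]))
scene (np.int32(87), array([-21. ,  13.9,  -3.9,  48.6]))
sc gauge 120 [20.36827631 31.61454048 72.06572328] [ 39.10268215 113.31652288  85.94687084] [33.40585334 72.845208   80.38656915]
```

View pics/wrist4.png

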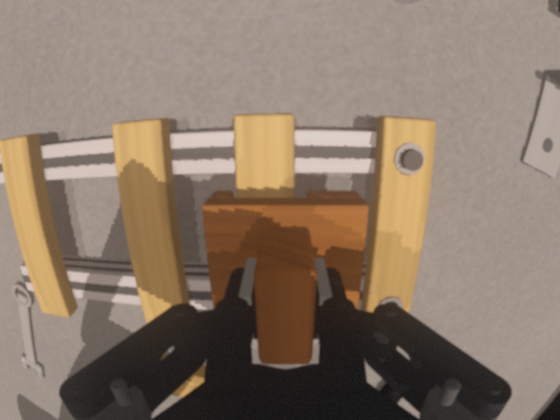

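View pics/s4c.png

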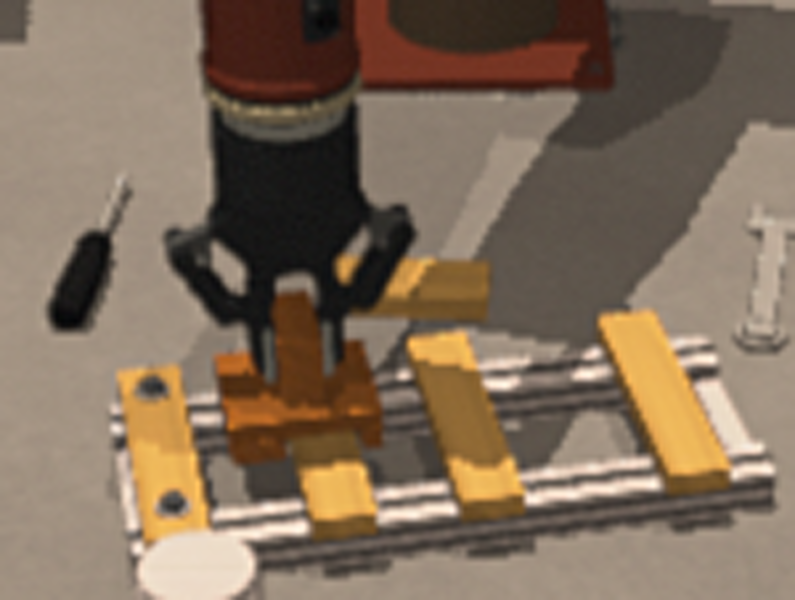

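send_rows(deltas=[[[0,-0.0039,0],[-0.003,0,0],1],[[0.003,0,0],[0,0,0],1],[[0.002,0,0],[0,0,0],1],[[0.001,0,0],[0,0,0],1],[[0.001,0,0],[0,0,0],1],[[0.001,0,0],[0,0,0],1],[[0.001,0,0],[0,0,0],1],[[0.001,0,0],[0,0,0],1],[[0.001,0,0],[0,0,0],1],[[0,0,0],[0,0,0],1]])

```text
clock: 5.6
ee_pos: [583.1, -100.9, 257.4]
orientation: [-0.069, -0.704, -0.069, 0.704]
ft_force: [0.9, -0.1, -2.3]
gripper_width: 0.273
```

Run:
```python
from h import *
rep(5)
```

```text
clock 5.60 pos [ 583.1 -100.9  257.4] deck [ 1. 79.] F [ 0.9 -0.1 -2.3] Fdeck y -0.2 turn [-0.0002  0.0004  0.0002]
wrist (np.int32(5362), array([-18.6,  16.5,   0.5,  49. ])) -1.0500000000000007
wrist (np.int32(105), array([39. , 67.6, 53.9, 50.9])) 53.3
wrist (np.int32(5053), array([ 70.3, 105.2,  87.6,  48.9])) 87.75
wrist (np.int32(51), array([109.2, 120.5, 113.5,  50.7])) 114.85
wrist (np.int32(5519), array([150.7, 185.7, 167. ,  48.7])) 168.2
wrist (np.int32(2445), array([265.9, 300.8, 279.9,  48.5])) 283.35
bridge z 75.83576118534866
gauge y [ 37.95978408 120.90720045] 79.43349226072665 xmax 33.979846425561036
```

send_rows(deltas=[[[0.001,0,0],[0,0,0],1],[[0.0015,0,0],[0,0,0],1],[[0.0015,0,0],[0,0,0],1],[[0.0015,0,0],[0,0,0],1],[[0.0015,0,0],[0,0,0],1],[[0.001,0,0],[0,0,0],1],[[0.001,0,0],[0,0,0],1],[[0,0,0],[0,0,0],1],[[0,0.001,0],[0,0,0],1],[[0,0.001,0],[0,0,0],1]])

```text
clock: 6.48
ee_pos: [583.7, -102.9, 248.8]
orientation: [0.069, 0.704, 0.069, -0.704]
ft_force: [0.7, 0.3, -1.9]
gripper_width: 0.271
```

Run:
```python
from h import *
rep(6)
```

```text
clock 6.48 pos [ 583.7 -102.9  248.8] deck [ 1.2 77. ] F [ 0.7  0.3 -1.9] Fdeck y 0.2 turn [-0.0001 -0.0001 -0.0001]
wrist (np.int32(5811), array([-18.6,  16.5,   0.6,  49. ])) -1.0500000000000007
wrist (np.int32(247), array([36.4, 65.2, 51.2, 49.1])) 50.8
wrist (np.int32(5227), array([ 70.3, 105.2,  87.6,  48.8])) 87.75
wrist (np.int32(96), array([107.5, 118.2, 112.3,  49. ])) 112.85
wrist (np.int32(5851), array([150.6, 185.8, 166.8,  48.7])) 168.2
wrist (np.int32(1834), array([265.8, 295.4, 275.6,  48.4])) 280.6
bridge z 67.20605245341451
gauge y [ 35.82555375 118.83804632] 77.33180003686479 xmax 34.208844268149875
```

send_rows(deltas=[[[0,0.001,0],[0,0,0],1],[[0,0.0015,0],[0,0,0],1],[[0,0.002,0],[0,0,0],1],[[0,0.002,0],[0,0,0],1],[[0,0.002,0],[0,0,0],1],[[0,0.002,0],[0,0,0],1],[[0,0.002,0],[0,0,0],1],[[0,0.002,0],[0,0,0],1],[[0,0.001,0],[0,0,0],1],[[0,0,0],[0,0,0],1]])

```text
clock: 7.37
ee_pos: [586.7, -118.5, 248.8]
orientation: [0.069, 0.704, 0.069, -0.704]
ft_force: [-0.0, 2.2, 0.4]
gripper_width: 0.276
```

Run:
```python
from h import *
rep(7)
```

```text
clock 7.37 pos [ 586.7 -118.5  248.8] deck [ 1.1 61.1] F [-0.   2.2  0.4] Fdeck y 2.1 turn [-0.0004 -0.0002 -0.0004]
wrist (np.int32(6066), array([-18.7,  16.3,  -0.2,  49. ])) -1.1999999999999993
wrist (np.int32(244), array([20.8, 49.4, 35.4, 49. ])) 35.1
wrist (np.int32(5303), array([56.1, 96.1, 73.7, 48.9])) 76.1
wrist (np.int32(5333), array([150.6, 185.7, 166.6,  48.7])) 168.14999999999998
wrist (np.int32(683), array([265.5, 281.4, 269.7,  47.9])) 273.45
bridge z 67.25300527013191
gauge y [ 20.02650779 103.01374309] 61.52012544278723 xmax 34.18557283787156
```

send_rows(deltas=[[[0,0.0003,0],[0,0,0],1],[[0,0.0003,0],[0,0,0],1],[[0,0.0003,0],[0,0,0],1],[[0,0.0003,0],[0,0,0],1],[[0,0.0003,0],[0,0,0],1],[[0,0.0003,0],[0,0,0],1],[[0,0.0003,0],[0,0,0],1],[[0,0.0003,0],[0,0,0],1],[[0,0,0],[0,0,0],1],[[0,0,0],[0,0,0],1]])

```text
clock: 8.25
ee_pos: [587.1, -120.5, 248.7]
orientation: [0.069, 0.704, 0.069, -0.704]
ft_force: [-0.8, 3.8, -1.1]
gripper_width: 0.275
```

Run:
```python
from h import *
rep(8)
```

```text
clock 8.25 pos [ 587.1 -120.5  248.7] deck [ 1.1 59.1] F [-0.8  3.8 -1.1] Fdeck y 3.9 turn [-0.0002 -0.     -0.0001]
wrist (np.int32(6250), array([-18.6,  40.3,   0.8,  49. ])) 10.849999999999998
wrist (np.int32(5304), array([54.1, 93.9, 71.7, 48.9])) 74.0
wrist (np.int32(5261), array([150.6, 185.7, 166.5,  48.7])) 168.14999999999998
wrist (np.int32(530), array([265.6, 279.4, 269.4,  47.7])) 272.5
bridge z 67.26320200511543
gauge y [ 17.98272855 101.04825153] 59.515490041432955 xmax 34.17068727001109
```

send_rows(deltas=[[[0,0.0002,0],[0,0,0],1],[[0,0.0002,0],[0,0,0],1],[[0,0.0002,0],[0,0,0],1],[[0,0.0002,0],[0,0,0],1],[[0,0.0002,0],[0,0,0],1],[[0,0,0],[0,0,0],1],[[0,0,0],[0,0,0],1],[[0,0,0],[0,0,0],1],[[0,0,0],[0,0,0],1],[[0,0,0],[0,0,0],1]])

```text
clock: 9.13
ee_pos: [587.3, -121.5, 248.7]
orientation: [0.069, 0.704, 0.069, -0.704]
ft_force: [-0.1, 2.5, -0.9]
gripper_width: 0.274
```

send_rows(deltas=[[[0,0.0002,0],[0,0,0],1],[[0,0.0002,0],[0,0,0],1],[[0,0.0002,0],[0,0,0],1],[[0,0,0],[0,0,0],1],[[0,0,0],[0,0,0],1],[[0,0,0],[0,0,0],1],[[0,0,0],[0,0,0],1],[[0,0,0],[0,0,0],1],[[0,0,0],[0,0,0],1],[[0,0,0],[0,0,0],1]])

```text
clock: 9.97
ee_pos: [587.4, -121.8, 248.7]
orientation: [-0.069, -0.704, -0.069, 0.704]
ft_force: [0.4, 5.4, -0.4]
gripper_width: 0.272
```

Run:
```python
from h import *
rep(9)
```

```text
clock 9.97 pos [ 587.4 -121.8  248.7] deck [ 1.1 57.7] F [ 0.4  5.4 -0.4] Fdeck y 5.3 turn [-0.0001 -0.      0.0005]
wrist (np.int32(6220), array([-18.7,  39.9,   0.5,  49. ])) 10.6
wrist (np.int32(5309), array([52.9, 92.6, 70.5, 48.8])) 72.75
wrist (np.int32(5239), array([150.5, 185.7, 166.5,  48.7])) 168.1
wrist (np.int32(470), array([265.5, 278.9, 269.1,  47.7])) 272.2
bridge z 67.3339684930231
gauge y [16.80577144 99.77464098] 58.2902062116639 xmax 34.15094912037347
```

send_rows(deltas=[[[0,0.0003,0],[0,0,0],1],[[0,0.0003,0],[0,0,0],1],[[0,0.0003,0],[0,0,0],1],[[0,0,0],[0,0,0],1],[[0,0,0],[0,0,0],1],[[0,0,0],[0,0,0],1],[[0,0,0],[0,0,0],1],[[0,0,0],[0,0,0],1],[[0,0,0],[0,0,0],1],[[0,0,0],[0,0,0],1]])

```text
clock: 10.85
ee_pos: [587.5, -122.1, 248.6]
orientation: [-0.068, -0.704, -0.069, 0.704]
ft_force: [-0.4, 8.4, 1.1]
gripper_width: 0.273
```

Run:
```python
from h import *
rep(10)
```

```text
clock 10.85 pos [ 587.5 -122.1  248.6] deck [ 1.2 57.4] F [-0.4  8.4  1.1] Fdeck y 8.3 turn [-0.0001  0.0002  0.0019]
wrist (np.int32(6226), array([-18.7,  39.5,   0.5,  49. ])) 10.4
wrist (np.int32(5322), array([52.9, 92.9, 70.5, 48.8])) 72.9
wrist (np.int32(5222), array([150.6, 185.6, 166.5,  48.7])) 168.1
wrist (np.int32(481), array([265.4, 278.9, 269.2,  47.7])) 272.15
bridge z 67.25840072820917
gauge y [16.73382813 99.74262411] 58.23822611662311 xmax 34.158218319518205
```

View pics/wrist10.png

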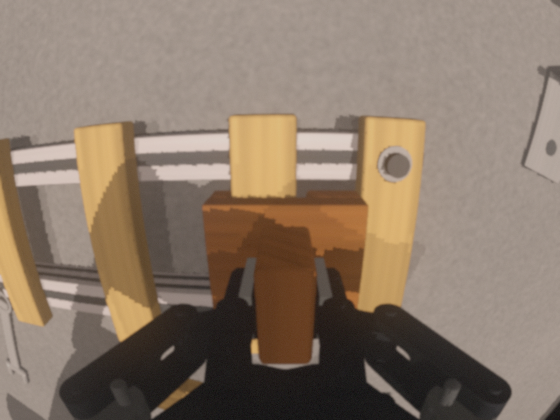

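send_rows(deltas=[[[0,-0.0015,0],[0,0,0],1],[[0,-0.0018,0],[0,0,0],1],[[0,0,0],[0,0,0],1],[[-0.003,0,0],[0,0,0],1],[[-0.006,0,0],[0,0,0],1],[[-0.008,0,0],[0,0,0],1],[[-0.006,0,0],[0,0,0],1],[[-0.003,0,0],[0,0,0],1],[[0,-0.01,0],[0,0,0],1],[[0,-0.01,0],[0,0,0],1]])

```text
clock: 11.73
ee_pos: [583.0, -99.8, 275.2]
orientation: [0.068, 0.704, 0.068, -0.704]
ft_force: [0.3, 0.6, -1.9]
gripper_width: 0.273
```

send_rows(deltas=[[[0,-0.01,0],[0,0,0],1],[[0,-0.012,0],[0,0,0],1],[[0,-0.012,0],[0,0,0],1],[[0,-0.012,0],[0,0,0],1],[[0,-0.012,0],[0,0,0],1],[[0,-0.011,0],[0,0,0],1],[[0,-0.007,0],[0,0,0],1],[[0,-0.003,0],[0,0,0],1],[[0,0,0],[0,0,0],1],[[0,0,0],[0,0,0],1]])

```text
clock: 12.57
ee_pos: [567.9, -22.6, 274.8]
orientation: [0.069, 0.704, 0.069, -0.704]
ft_force: [0.3, -0.5, -2.1]
gripper_width: 0.272
```

Run:
```python
from h import *
rep(11)
```

```text
clock 12.57 pos [567.9 -22.6 274.8] deck [  1.2 158.9] F [ 0.3 -0.5 -2.1] Fdeck y -0.6 turn [ 0.0001 -0.0002 -0.0004]
wrist (np.int32(3092), array([-18.7,  16.9,   1.8,  49. ])) -0.9000000000000004
wrist (np.int32(4838), array([53.3, 88.5, 72.1, 48.9])) 70.9
wrist (np.int32(4650), array([151.6, 186.4, 168.8,  48.9])) 169.0
wrist (np.int32(4049), array([266.6, 301.7, 282.5,  48.7])) 284.15
bridge z 93.26427074775256
gauge y [117.66752521 200.64639944] 159.15696232677317 xmax 34.288904331759454
```

View pics/wrist11.png

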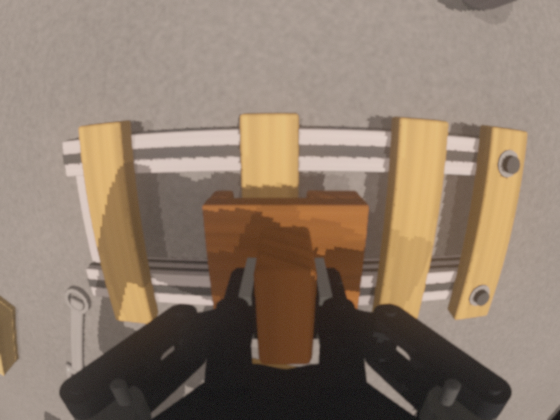

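send_rows(deltas=[[[0.004,-0.0005,0],[0,0,0],1],[[0.005,0,0],[0,0,0],1],[[0.003,0,0],[0,0,0],1],[[0.002,0,0],[0,0,0],1],[[0.002,0,0],[0,0,0],1],[[0.002,0,0],[0,0,0],1],[[0.003,0,0],[0,0,0],1],[[0.003,0,0],[0,0,0],1],[[0.002,0,0],[0,0,0],1],[[0,0.001,0],[0,0,0],1]])

```text
clock: 13.45
ee_pos: [567.6, -22.9, 248.0]
orientation: [-0.069, -0.703, -0.069, 0.704]
ft_force: [-1.6, 0.0, -2.2]
gripper_width: 0.276
```

Run:
```python
from h import *
rep(12)
```

```text
clock 13.45 pos [567.6 -22.9 248. ] deck [  0.9 158.6] F [-1.6  0.  -2.2] Fdeck y 0.3 turn [-0.      0.001   0.0005]
wrist (np.int32(3519), array([-18.6,  16.9,   2.4,  49. ])) -0.8500000000000014
wrist (np.int32(5996), array([53.5, 88.5, 72.4, 48.9])) 71.0
wrist (np.int32(248), array([118.6, 146.9, 132.9,  48.6])) 132.75
wrist (np.int32(5306), array([151.5, 186.4, 168.8,  48.9])) 168.95
wrist (np.int32(91), array([189.2, 199.9, 194.1,  48.5])) 194.55
wrist (np.int32(4778), array([266.4, 301.7, 282.2,  48.6])) 284.04999999999995
bridge z 66.41702279661934
gauge y [117.51194728 200.57139858] 159.04167293044117 xmax 33.7061365550501
```

send_rows(deltas=[[[0,0.0015,0],[0,0,0],1],[[0,0.0025,0],[0,0,0],1],[[0,0.003,0],[0,0,0],1],[[0,0.003,0],[0,0,0],1],[[0,0.003,0],[0,0,0],1],[[0,0.003,0],[0,0,0],1],[[0,0.003,0],[0,0,0],1],[[0,0.003,0],[0,0,0],1],[[0,0.002,0],[0,0,0],1],[[0,0.001,0],[0,0,0],1]])

```text
clock: 14.33
ee_pos: [572.8, -48.0, 248.7]
orientation: [0.069, 0.704, 0.069, -0.704]
ft_force: [-0.5, 3.6, -1.3]
gripper_width: 0.269
```

Run:
```python
from h import *
rep(13)
```

```text
clock 14.33 pos [572.8 -48.  248.7] deck [  1.1 133. ] F [-0.5  3.6 -1.3] Fdeck y 3.6 turn [-0.0005 -0.0001 -0.0001]
wrist (np.int32(4156), array([-18.6,  16.9,   1.8,  49. ])) -0.8500000000000014
wrist (np.int32(6538), array([53.3, 88.3, 71.4, 48.9])) 70.8
wrist (np.int32(246), array([ 92.9, 121.3, 107. ,  48.9])) 107.1
wrist (np.int32(5308), array([128. , 167.6, 145.6,  48.9])) 147.8
wrist (np.int32(3997), array([266.3, 301.7, 281.9,  48.6])) 284.0
bridge z 67.24676788882124
gauge y [ 91.93768789 174.89817174] 133.4179298150941 xmax 34.19995426413391
```

send_rows(deltas=[[[0,0.0004,0],[0,0,0],1],[[0,0.0004,0],[0,0,0],1],[[0,0.0004,0],[0,0,0],1],[[0,0.0004,0],[0,0,0],1],[[0,0.0004,0],[0,0,0],1],[[0,0.0003,0],[0,0,0],1],[[0,0,0],[0,0,0],1],[[0,0,0],[0,0,0],1],[[0,0,0],[0,0,0],1],[[0,0,0],[0,0,0],1]])

```text
clock: 15.22
ee_pos: [573.2, -49.9, 248.7]
orientation: [0.069, 0.704, 0.069, -0.704]
ft_force: [-0.3, 4.2, -1.0]
gripper_width: 0.275
```

Run:
```python
from h import *
rep(14)
```

```text
clock 15.22 pos [573.2 -49.9 248.7] deck [  1.1 131.1] F [-0.3  4.2 -1. ] Fdeck y 4.2 turn [-0.0002 -0.     -0.0001]
wrist (np.int32(4214), array([-18.5,  16.8,   1.8,  49. ])) -0.8499999999999996
wrist (np.int32(6701), array([ 53.4, 111.9,  72.3,  48.9])) 82.65
wrist (np.int32(5300), array([126.1, 165.6, 143.7,  48.9])) 145.85
wrist (np.int32(3932), array([266.3, 301.6, 281.8,  48.6])) 283.95000000000005
bridge z 67.23555768891063
gauge y [ 89.97935324 173.05833694] 131.51884509098767 xmax 34.18326941165724
```

send_rows(deltas=[[[0,0.0002,0],[0,0,0],1],[[0,0.0002,0],[0,0,0],1],[[0,0.0002,0],[0,0,0],1],[[0,0.0002,0],[0,0,0],1],[[0,0.0002,0],[0,0,0],1],[[0,0,0],[0,0,0],1],[[0,0,0],[0,0,0],1],[[0,0,0],[0,0,0],1],[[0,0,0],[0,0,0],1],[[0,0,0],[0,0,0],1]])

```text
clock: 16.1
ee_pos: [573.4, -50.8, 248.7]
orientation: [0.069, 0.704, 0.069, -0.704]
ft_force: [0.1, 4.5, -0.1]
gripper_width: 0.274
```

Run:
```python
from h import *
rep(15)
```

```text
clock 16.10 pos [573.4 -50.8 248.7] deck [  1.1 130.1] F [ 0.1  4.5 -0.1] Fdeck y 4.4 turn [-0.0002 -0.0001 -0.0001]
wrist (np.int32(4263), array([-18.7,  16.8,   1.8,  49. ])) -0.9499999999999993
wrist (np.int32(6677), array([ 53.4, 110.9,  72.2,  48.9])) 82.15
wrist (np.int32(5313), array([125.1, 165. , 142.7,  48.8])) 145.05
wrist (np.int32(3927), array([266.3, 301.7, 281.8,  48.6])) 284.0
bridge z 67.18210515760238
gauge y [ 88.99902264 172.02321164] 130.511117139096 xmax 34.17216628613108
```

send_rows(deltas=[[[0,0.0001,0],[0,0,0],1],[[0,0.0001,0],[0,0,0],1],[[0,0.0001,0],[0,0,0],1],[[0,0.0001,0],[0,0,0],1],[[0,0,0],[0,0,0],1],[[0,0,0],[0,0,0],1],[[0,0,0],[0,0,0],1],[[0,0,0],[0,0,0],1],[[0,0,0],[0,0,0],1],[[0,0,0],[0,0,0],1]])

```text
clock: 16.98
ee_pos: [573.4, -51.1, 248.7]
orientation: [0.069, 0.704, 0.069, -0.704]
ft_force: [0.1, 5.2, 0.1]
gripper_width: 0.272
```

Run:
```python
from h import *
rep(16)
```

```text
clock 16.98 pos [573.4 -51.1 248.7] deck [  1.1 129.9] F [0.1 5.2 0.1] Fdeck y 5.1 turn [-0.0001 -0.      0.0002]
wrist (np.int32(4256), array([-18.6,  16.8,   1.9,  49. ])) -0.9000000000000004
wrist (np.int32(6677), array([ 53.3, 111. ,  72.2,  48.9])) 82.15
wrist (np.int32(5304), array([124.9, 164.4, 142.5,  48.9])) 144.65
wrist (np.int32(3905), array([266.3, 301.7, 281.8,  48.6])) 284.0
bridge z 67.24646272711396
gauge y [ 88.79104874 171.81637256] 130.3037106502568 xmax 34.18394657492704
```

send_rows(deltas=[[[0,-0.0015,0],[0,0,0],1],[[0,-0.0014,0],[0,0,0],1],[[0,0,0],[0,0,0],1],[[-0.003,0,0],[0,0,0],1],[[-0.006,0,0],[0,0,0],1],[[-0.008,0,0],[0,0,0],1],[[-0.006,0,0],[0,0,0],1],[[-0.003,0,0],[0,0,0],1],[[0,-0.01,0],[0,0,0],1],[[0,-0.016,0],[0,0,0],1]])

```text
clock: 17.87
ee_pos: [568.1, -23.3, 275.4]
orientation: [0.068, 0.704, 0.068, -0.703]
ft_force: [-0.1, 0.5, -3.0]
gripper_width: 0.274
```

send_rows(deltas=[[[0,-0.018,0],[0,0,0],1],[[0,-0.018,0],[0,0,0],1],[[0,-0.018,0],[0,0,0],1],[[0,-0.018,0],[0,0,0],1],[[0,-0.018,0],[0,0,0],1],[[0,-0.014,0],[0,0,0],1],[[0,-0.008,0],[0,0,0],1],[[0,-0.004,0],[0,0,0],1],[[0,0,0],[0,0,0],1],[[0,0,0],[0,0,0],1]])

```text
clock: 18.7
ee_pos: [545.5, 90.8, 274.7]
orientation: [0.069, 0.704, 0.069, -0.704]
ft_force: [-0.3, -0.7, -1.2]
gripper_width: 0.278
```

Run:
```python
from h import *
rep(17)
```

```text
clock 18.70 pos [545.5  90.8 274.7] deck [  1.2 274.4] F [-0.3 -0.7 -1.2] Fdeck y -0.6 turn [ 0.0001 -0.0001 -0.0004]
wrist (np.int32(2521), array([54. , 89.1, 74. , 49. ])) 71.55
wrist (np.int32(3915), array([125.5, 160.7, 144.8,  49. ])) 143.1
wrist (np.int32(4655), array([267.4, 302.4, 284.8,  48.9])) 284.9
bridge z 93.18137473312956
gauge y [233.21295833 316.20808778] 274.71052305708764 xmax 34.261769823238915
```

View pics/wrist17.png

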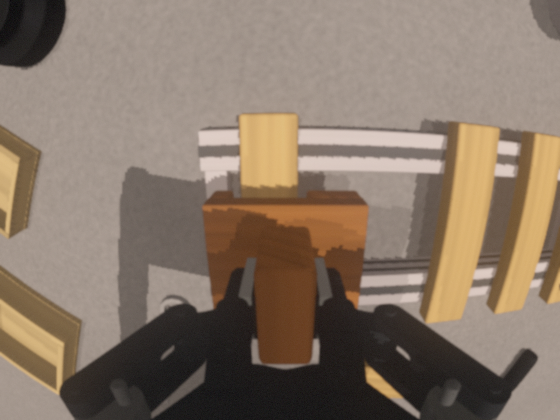

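send_rows(deltas=[[[0.004,-0.0008,0],[0,0,0],1],[[0.005,0,0],[0,0,0],1],[[0.003,0,0],[0,0,0],1],[[0.002,0,0],[0,0,0],1],[[0.002,0,0],[0,0,0],1],[[0.002,0,0],[0,0,0],1],[[0.003,0,0],[0,0,0],1],[[0.003,0,0],[0,0,0],1],[[0.002,0,0],[0,0,0],1],[[0,0.001,0],[0,0,0],1]])

```text
clock: 19.58
ee_pos: [545.1, 90.9, 248.1]
orientation: [-0.069, -0.703, -0.069, 0.704]
ft_force: [-0.1, -0.6, -2.4]
gripper_width: 0.275
```

Run:
```python
from h import *
rep(18)
```

```text
clock 19.58 pos [545.1  90.9 248.1] deck [  0.9 274.6] F [-0.1 -0.6 -2.4] Fdeck y -0.5 turn [0.     0.001  0.0002]
wrist (np.int32(1092), array([71.3, 89.7, 84.5, 48.6])) 80.5
wrist (np.int32(4592), array([125.5, 160.8, 145.2,  48.9])) 143.15
wrist (np.int32(252), array([234.3, 262.7, 248.6,  48.8])) 248.5
wrist (np.int32(5309), array([267.5, 302.4, 284.8,  48.9])) 284.95
wrist (np.int32(92), array([304.8, 315.6, 310.1,  48.5])) 310.20000000000005
bridge z 66.51768366966853
gauge y [233.53074646 316.50346634] 275.01710639749695 xmax 33.692951782248535
```

send_rows(deltas=[[[0,0.0015,0],[0,0,0],1],[[0,0.0025,0],[0,0,0],1],[[0,0.0035,0],[0,0,0],1],[[0,0.0035,0],[0,0,0],1],[[0,0.0035,0],[0,0,0],1],[[0,0.0035,0],[0,0,0],1],[[0,0.0035,0],[0,0,0],1],[[0,0.0035,0],[0,0,0],1],[[0,0.0035,0],[0,0,0],1],[[0,0.0035,0],[0,0,0],1]])

```text
clock: 20.47
ee_pos: [551.7, 59.0, 248.8]
orientation: [0.069, 0.704, 0.069, -0.704]
ft_force: [-0.6, 4.2, -2.0]
gripper_width: 0.274
```

send_rows(deltas=[[[0,0.0035,0],[0,0,0],1],[[0,0.0035,0],[0,0,0],1],[[0,0.0035,0],[0,0,0],1],[[0,0.0035,0],[0,0,0],1],[[0,0.0035,0],[0,0,0],1],[[0,0.0035,0],[0,0,0],1],[[0,0.0035,0],[0,0,0],1],[[0,0.0035,0],[0,0,0],1],[[0,0.002,0],[0,0,0],1],[[0,0.001,0],[0,0,0],1]])

```text
clock: 21.3
ee_pos: [557.7, 28.6, 248.8]
orientation: [0.069, 0.704, 0.069, -0.704]
ft_force: [-0.2, 3.5, -1.6]
gripper_width: 0.274
```

Run:
```python
from h import *
rep(19)
```

```text
clock 21.30 pos [557.7  28.6 248.8] deck [  1.1 211. ] F [-0.2  3.5 -1.6] Fdeck y 3.5 turn [-0.0004 -0.     -0.0001]
wrist (np.int32(513), array([ 5.8, 17.8, 14.5, 48.1])) 11.8
wrist (np.int32(4335), array([53.5, 88.9, 73.3, 48.9])) 71.2
wrist (np.int32(6550), array([125.4, 160.5, 144. ,  48.9])) 142.95
wrist (np.int32(242), array([170.6, 199.3, 185.4,  48.7])) 184.95
wrist (np.int32(5305), array([206. , 245.4, 223.6,  48.9])) 225.7
bridge z 67.30501202448502
gauge y [169.93210366 252.91553445] 211.42381905556033 xmax 34.186619089939065
```

send_rows(deltas=[[[0,0.001,0],[0,0,0],1],[[0,0.0015,0],[0,0,0],1],[[0,0.0015,0],[0,0,0],1],[[0,0.0015,0],[0,0,0],1],[[0,0.001,0],[0,0,0],1],[[0,0.0005,0],[0,0,0],1],[[0,0.0003,0],[0,0,0],1],[[0,0,0],[0,0,0],1],[[0,0,0],[0,0,0],1],[[0,0,0],[0,0,0],1]])

```text
clock: 22.18
ee_pos: [559.0, 21.8, 248.7]
orientation: [0.069, 0.704, 0.069, -0.704]
ft_force: [-0.5, 3.8, -0.3]
gripper_width: 0.274
```

Run:
```python
from h import *
rep(20)
```

```text
clock 22.18 pos [559.   21.8 248.7] deck [  1.1 204.1] F [-0.5  3.8 -0.3] Fdeck y 3.8 turn [-0.0001 -0.     -0.0002]
wrist (np.int32(1051), array([-0.7, 17.6, 12.6, 48.5])) 8.450000000000001
wrist (np.int32(4518), array([53.6, 88.8, 73.2, 49. ])) 71.2
wrist (np.int32(6492), array([125.4, 160.3, 143.3,  48.9])) 142.85000000000002
wrist (np.int32(246), array([163.7, 192.2, 177.9,  49. ])) 177.95
wrist (np.int32(5306), array([199. , 238.6, 216.6,  48.9])) 218.8
bridge z 67.228569648817
gauge y [162.98023925 245.9612937 ] 204.47076647340484 xmax 34.18306412780272
```

send_rows(deltas=[[[0,0.0004,0],[0,0,0],1],[[0,0.0004,0],[0,0,0],1],[[0,0.0004,0],[0,0,0],1],[[0,0.0002,0],[0,0,0],1],[[0,0.0002,0],[0,0,0],1],[[0,0.0002,0],[0,0,0],1],[[0,0,0],[0,0,0],1],[[0,0,0],[0,0,0],1],[[0,0,0],[0,0,0],1],[[0,0,0],[0,0,0],1]])

```text
clock: 23.07
ee_pos: [559.4, 20.0, 248.7]
orientation: [0.069, 0.704, 0.069, -0.704]
ft_force: [-0.4, 3.8, -0.6]
gripper_width: 0.272
```

Run:
```python
from h import *
rep(21)
```

```text
clock 23.07 pos [559.4  20.  248.7] deck [  1.1 202.3] F [-0.4  3.8 -0.6] Fdeck y 3.8 turn [-0.0002 -0.0001 -0.0001]
wrist (np.int32(1163), array([-2.2, 17.6, 12. , 48.6])) 7.700000000000001
wrist (np.int32(4576), array([53.4, 88.8, 73.2, 48.9])) 71.1
wrist (np.int32(6685), array([125.3, 183.5, 144.2,  48.9])) 154.4
wrist (np.int32(5304), array([197.3, 236.8, 214.9,  48.9])) 217.05
bridge z 67.24523307783909
gauge y [161.2143441  244.18354635] 202.69894522626865 xmax 34.17187593134333
```

send_rows(deltas=[[[0,0.0001,0],[0,0,0],1],[[0,0.0001,0],[0,0,0],1],[[0,0.0001,0],[0,0,0],1],[[0,0.0001,0],[0,0,0],1],[[0,0.0001,0],[0,0,0],1],[[0,0,0],[0,0,0],1],[[0,0,0],[0,0,0],1],[[0,0,0],[0,0,0],1],[[0,0,0],[0,0,0],1],[[0,0,0],[0,0,0],1]])

```text
clock: 23.95
ee_pos: [559.4, 19.6, 248.7]
orientation: [0.069, 0.704, 0.069, -0.704]
ft_force: [-0.8, 3.6, 1.5]
gripper_width: 0.276
```

Run:
```python
from h import *
rep(22)
```

```text
clock 23.95 pos [559.4  19.6 248.7] deck [  1.1 201.9] F [-0.8  3.6  1.5] Fdeck y 3.7 turn [-0.0002 -0.      0.0001]
wrist (np.int32(1211), array([-2.5, 17.7, 12. , 48.6])) 7.6
wrist (np.int32(4606), array([53.4, 88.8, 73.1, 49. ])) 71.1
wrist (np.int32(6665), array([125.3, 182.6, 144.1,  48.9])) 153.95
wrist (np.int32(5294), array([196.9, 236.8, 214.5,  48.8])) 216.85000000000002
bridge z 67.2984683963995
gauge y [160.77851784 243.8321798 ] 202.30534881746425 xmax 34.175875035473844
```

send_rows(deltas=[[[0,0.0001,0],[0,0,0],1],[[0,0.0001,0],[0,0,0],1],[[0,0,0],[0,0,0],1],[[0,0,0],[0,0,0],1],[[0,0,0],[0,0,0],1],[[0,0,0],[0,0,0],1],[[0,0,0],[0,0,0],1],[[0,0,0],[0,0,0],1],[[0,0,0],[0,0,0],1],[[0,0,0],[0,0,0],1]])

```text
clock: 24.83
ee_pos: [559.5, 19.5, 248.7]
orientation: [-0.069, -0.704, -0.069, 0.704]
ft_force: [-0.5, 5.4, 1.4]
gripper_width: 0.275
```

Run:
```python
from h import *
rep(23)
```

```text
clock 24.83 pos [559.5  19.5 248.7] deck [  1.1 201.8] F [-0.5  5.4  1.4] Fdeck y 5.4 turn [-0.0002 -0.      0.0004]
wrist (np.int32(1201), array([-1.6, 17.4, 11.9, 48.7])) 7.8999999999999995
wrist (np.int32(4616), array([53.5, 88.8, 73.2, 48.9])) 71.15
wrist (np.int32(6686), array([125.3, 183. , 144.2,  48.9])) 154.15
wrist (np.int32(5312), array([196.9, 236.7, 214.5,  48.9])) 216.8
bridge z 67.24141251248513
gauge y [160.74807206 243.83404339] 202.2910577265979 xmax 34.184187186156755
```

send_rows(deltas=[[[0,-0.0015,0],[0,0,0],1],[[0,-0.0014,0],[0,0,0],1],[[0,0,0],[0,0,0],1],[[-0.003,0,0],[0,0,0],1],[[-0.006,0,0],[0,0,0],1],[[-0.008,0,0],[0,0,0],1],[[-0.012,0,0],[0,0,0],1],[[-0.014,0,0],[0,0,0],1],[[-0.014,0,0],[0,0,0],1],[[-0.003,0,0],[0,0,0],1]])

```text
clock: 25.72
ee_pos: [560.2, 22.1, 312.9]
orientation: [0.069, 0.706, 0.068, -0.702]
ft_force: [1.1, -1.0, -1.3]
gripper_width: 0.278
```

Run:
```python
from h import *
rep(24)
delta([533,384.3,308],-17.7,1)
```

```text
clock 25.72 pos [560.2  22.1 312.9] deck [  2.3 204.1] F [ 1.1 -1.  -1.3] Fdeck y -1.2 turn [-0.0001 -0.0056 -0.0019]
wrist (np.int32(2046), array([-18.7,  17. ,   1.9,  49. ])) -0.8499999999999996
wrist (np.int32(3086), array([53.4, 88.6, 72.4, 49. ])) 71.0
wrist (np.int32(3643), array([124.9, 160.2, 142.5,  48.9])) 142.55
wrist (np.int32(3799), array([196.7, 231.6, 214.2,  48.9])) 214.14999999999998
bridge z 131.4776292014649
gauge y [162.67090178 245.69507742] 204.1829895962338 xmax 36.38356685443069
clock 25.77 pos [560.   22.1 312.2] F [ 0.2  0.4 -1.6] w 0.276 q6 1.27
 shift now-frame mm [   3.8 -360.6  -43.6]  shift target-frame [   4.2 -336.8  135.9]  turn rad [ 5.038e-01 -5.700e-03 -3.000e-04]
```

View pics/wrist24.png

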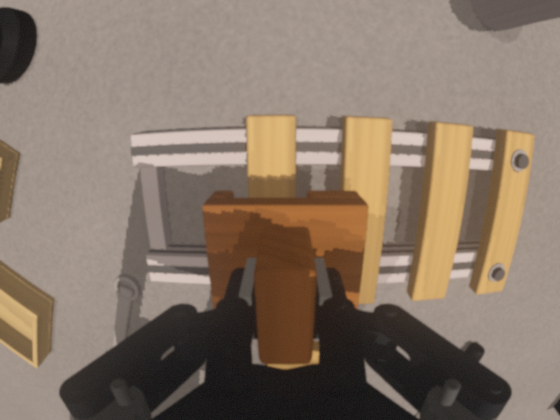

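send_rows(deltas=[[[0,-0.0364,0.0039],[0.0504,0,0],1],[[0,-0.0364,0.0039],[0.0504,0,0],1],[[0,-0.0364,0.0039],[0.0504,0,0],1],[[0,-0.0364,0.0039],[0.0504,0,0],1],[[0,-0.0364,0.0039],[0.0504,0,0],1],[[0,-0.0364,0.0039],[0.0504,0,0],1],[[0,-0.0364,0.0039],[0.0504,0,0],1],[[0,-0.0364,0.0039],[0.0504,0,0],1],[[0,-0.0364,0.0039],[0.0504,0,0],1],[[0,-0.0364,0.0039],[0.0504,0,0],1]])

```text
clock: 26.6
ee_pos: [531.2, 385.3, 308.2]
orientation: [0.109, -0.698, 0.11, 0.699]
ft_force: [1.1, 0.6, -1.9]
gripper_width: 0.277
```

send_rows(deltas=[[[0,0,0],[0,0,0],1],[[0,0,0],[0,0,0],1],[[0,0,0],[0,0,0],1],[[0,0,0],[0,0,0],1],[[0,0,0],[0,0,0],1],[[0,0,0],[0,0,0],1],[[0,0,0],[0,0,0],1],[[0,0,0],[0,0,0],1],[[0,0,0],[0,0,0],1],[[0,0,0],[0,0,0],1]])

```text
clock: 27.43
ee_pos: [532.0, 383.3, 308.8]
orientation: [-0.109, 0.699, -0.109, -0.699]
ft_force: [-0.2, 0.3, -1.7]
gripper_width: 0.272
```

Run:
```python
from h import *
delta([533,384.3,280],-17.7,1)
for n in("wrist","top","scene"):
    d=manip.snapshot(n);np.savez(n+"25.npz",**d); cv2.imwrite(f"pics/{n}25.png",d["img"][:,:,::-1])
    if n=="top":
        for x in slats(cloud(d),xs=(-75,75)): print("top",x)
```

```text
clock 27.43 pos [532.  383.3 308.8] F [-0.2  0.3 -1.7] w 0.272 q6 2.38
 shift now-frame mm [28.8 -1.3 -0.7]  shift target-frame [28.8 -1.3 -0.7]  turn rad [-0.0006 -0.0001  0.0002]
top (np.int32(751), array([-17.8,  17.8,   0.3,  48.9]))
top (np.int32(790), array([54.4, 89.5, 72.1, 48.8]))
top (np.int32(796), array([126. , 161.3, 143.7,  48.8]))
top (np.int32(791), array([197.9, 233.2, 215.5,  48.9]))
```

View pics/wrist25.png

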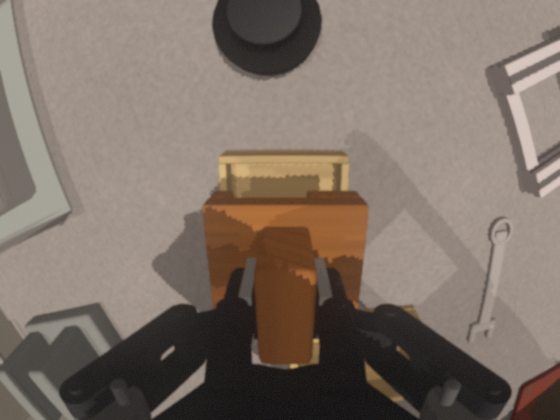

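View pics/top25.png

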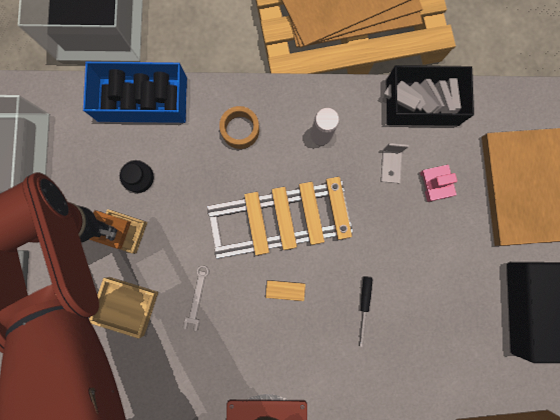

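```bash
cat >> h.py <<'E'
qc=np.radians(-17.7);CX=np.array([np.cos(qc),np.sin(qc)]);CY=np.array([-CX[1],CX[0]]);C0=np.array([532.6,386.6])
def casexy(W): return np.dstack([(W[...,:2]-C0)@CX,(W[...,:2]-C0)@CY,W[...,2]])
def repc(n):
    s,c,R=pose(); print("clock %.2f"%s["clock"],"pos",np.round(c,1),"case",np.round([(c[:2]-C0)@CX,(c[:2]-C0)@CY],1),"F",np.round(s["ft_force"],1),"turn",np.round((R.inv()*target(-17.7,True)).as_rotvec(),4))
    d=manip.snapshot("wrist");np.savez(f"wrist{n}.npz",**d); cv2.imwrite(f"pics/wrist{n}.png",d["img"][:,:,::-1])
    return ana(fcloud(d))
def ana(W):
    D=casexy(W)
    k=(abs(D[...,2]-32.5)<4)&(D[...,0]>0)&(abs(D[...,1])<70)&(D[...,0]<70)
    k[:,:190]=0;k[:,380:]=0
    y=D[k]; f=y[y[:,0]>y[:,0].max()-7]
    print("rim",len(y),"z",np.median(y[:,2]),"y",np.percentile(y[:,1],[.5,99.5]),np.percentile(y[:,1],[.5,99.5]).mean(),"xmax",np.percentile(y[:,0],99.5))
    p=W[k][:,:2].astype(np.float32); print("rim rect",cv2.minAreaRect(p))
    zt=np.nanmedian(D[215:228,215:235,2]); print("bridge z",zt)
    k=(abs(D[...,2]-zt)<5)&(abs(D[...,1])<70)&(D[...,0]>0)&(D[...,0]<70);k[:,:190]=0;k[:,380:]=0
    y=D[k]; print("gauge y",np.percentile(y[:,1],[.5,99.5]),np.percentile(y[:,1],[.5,99.5]).mean(),"xmax",np.percentile(y[:,0],99.5), cv2.minAreaRect(W[k][:,:2].astype(np.float32)))
    return D
E
python3 - <<'E'
from h import *
ana(fcloud(np.load("wrist25.npz")))
# fit case angle/extent from top0 more carefully
W=cloud(np.load("top0.npz")); z=W[...,2]
m=np.zeros((420,560),bool);m[206:256,92:150]=1
D=casexy(W); y=D[m&(z>28)&(z<38)]; print("top rim",np.percentile(y,[.5,99.5],axis=0))
for lo,hi in ((-40,-20),(-20,0),(0,20),(20,40)):
    k=(y[:,0]>lo)&(y[:,0]<hi); print(lo,np.percentile(y[k][:,1],[1,99]))
for lo,hi in ((-45,-20),(-20,0),(0,20),(20,45)):
    k=(y[:,1]>lo)&(y[:,1]<hi); print(lo,np.percentile(y[k][:,0],[1,99]))
E
```

```text
rim 1478 z 32.744247271845126 y [-52.6494685   48.65282608] -1.9983212135985369 xmax 43.08220025066278
rim rect ((559.7122192382812, 375.92254638671875), (102.5626449584961, 28.717458724975586), 72.4924087524414)
bridge z 127.1728947121104
gauge y [-44.73231802  38.31736115] -3.2074784344850222 xmax 33.37406874625036 ((547.7203979492188, 378.4826354980469), (84.54837036132812, 33.72198486328125), 72.31404113769531)
top rim [[-44.03170486 -51.59287182  28.13984185]
 [ 43.72338444  51.52145238  36.88129212]]
-40 [-51.59129855  51.52020973]
-20 [-51.04383409  50.44713887]
0 [-51.14434558  50.49903429]
20 [-51.30637826  51.40264495]
-45 [-44.06961205  43.59034039]
-20 [-43.89483548  43.63591691]
0 [-43.79236625  43.65832376]
20 [-43.85334773  43.74228835]
```

send_rows(deltas=[[[0.002,-0.0012,-0.0007],[0,0,0],1],[[0.006,0,0],[0,0,0],1],[[0.01,0,0],[0,0,0],1],[[0.01,0,0],[0,0,0],1],[[0.01,0,0],[0,0,0],1],[[0.008,0,0],[0,0,0],1],[[0.006,0,0],[0,0,0],1],[[0.004,0,0],[0,0,0],1],[[0,0,0],[0,0,0],1],[[0,0,0],[0,0,0],1]])

```text
clock: 28.42
ee_pos: [533.0, 384.4, 252.6]
orientation: [0.109, -0.699, 0.109, 0.699]
ft_force: [0.8, 0.4, -2.6]
gripper_width: 0.272
```

Run:
```python
from h import *
repc(26)
d=manip.snapshot("scene");im=d["img"][:,:,::-1]
cv2.imwrite("pics/s26c.png",cv2.resize(im[130:240,360:470],None,fx=5.4,fy=5.4,interpolation=cv2.INTER_CUBIC))
```

```text
clock 28.42 pos [533.  384.4 252.6] case [ 1. -2.] F [ 0.8  0.4 -2.6] turn [-0.0003  0.0002 -0.0001]
rim 2159 z 32.707264016084025 y [-52.53873799  48.63694713] -1.950895425840148 xmax 42.98394201982816
rim rect ((563.7064208984375, 374.46722412109375), (102.52009582519531, 20.0037784576416), 72.40143585205078)
bridge z 70.93274955213059
gauge y [-43.31393028  39.63945285] -1.8372387148946316 xmax 33.92536501102058 ((548.3123168945312, 379.6033935546875), (84.62338256835938, 34.2176513671875), 72.25435638427734)
```

View pics/wrist26.png

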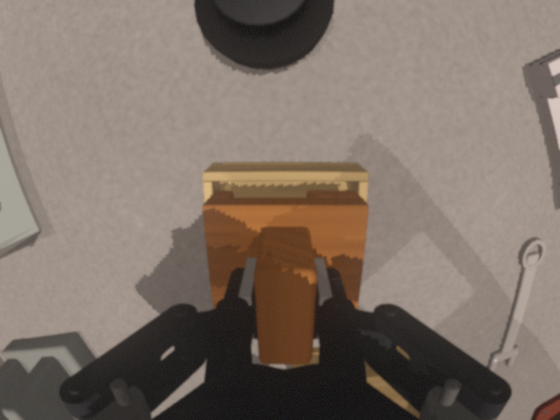

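View pics/s26c.png

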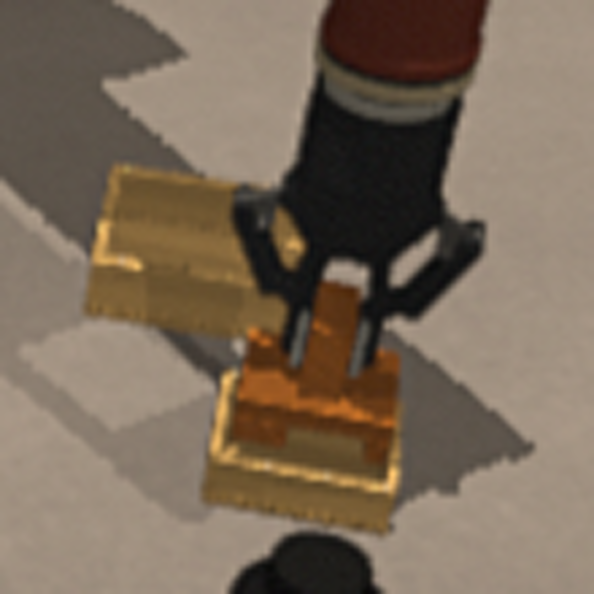

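send_rows(deltas=[[[0.003,0,0],[0,0,0],1],[[0.003,0,0],[0,0,0],1],[[0.0015,0,0],[0,0,0],1],[[0.001,0,0],[0,0,0],1],[[0.001,0,0],[0,0,0],1],[[0.001,0,0],[0,0,0],1],[[0.001,0,0],[0,0,0],1],[[0.001,0,0],[0,0,0],1],[[0.001,0,0],[0,0,0],1],[[0,0,0],[0,0,0],1]])

```text
clock: 29.35
ee_pos: [532.9, 384.3, 239.0]
orientation: [0.109, -0.699, 0.109, 0.699]
ft_force: [0.5, 0.3, -2.0]
gripper_width: 0.276
```

Run:
```python
from h import *
repc(27)
```

```text
clock 29.35 pos [532.9 384.3 239. ] case [ 0.9 -2.1] F [ 0.5  0.3 -2. ] turn [-0.0003  0.0002 -0.0002]
rim 2925 z 32.73265611454942 y [-52.55010752  48.54316834] -2.0034695859884053 xmax 42.92930458931221
rim rect ((552.5913696289062, 378.0339050292969), (101.99488830566406, 42.872718811035156), 72.1934814453125)
bridge z 57.36310779431627
gauge y [-43.47771623  39.53896227] -1.9693769773058065 xmax 33.81983456877695 ((548.215087890625, 379.4327392578125), (84.72295379638672, 34.08977508544922), 72.29026794433594)
```

View pics/wrist27.png

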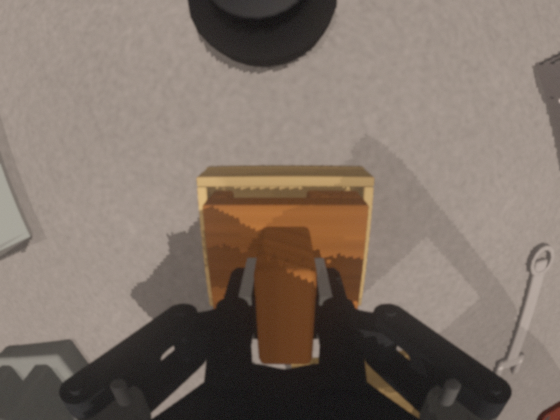

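send_rows(deltas=[[[0.002,0,0],[0,0,0],1],[[0.003,0,0],[0,0,0],1],[[0.003,0,0],[0,0,0],1],[[0.003,0,0],[0,0,0],1],[[0.003,0,0],[0,0,0],1],[[0.002,0,0],[0,0,0],1],[[0.0015,0,0],[0,0,0],1],[[0.001,0,0],[0,0,0],1],[[0.0005,0,0],[0,0,0],1],[[0,0,0],[0,0,0],1]])

```text
clock: 30.23
ee_pos: [532.9, 384.4, 220.1]
orientation: [0.109, -0.699, 0.109, 0.699]
ft_force: [-0.8, 0.9, -2.6]
gripper_width: 0.275
```

Run:
```python
from h import *
repc(28)
```

```text
clock 30.23 pos [532.9 384.4 220.1] case [ 1. -2.] F [-0.8  0.9 -2.6] turn [-0.0003  0.0001 -0.0001]
rim 4644 z 32.67823388586875 y [-52.15540721  48.5245252 ] -1.8154410031420163 xmax 42.87046538778805
rim rect ((552.5450439453125, 378.2013244628906), (102.48350524902344, 43.084983825683594), 72.32034301757812)
bridge z 38.53870489079021
gauge y [-49.61901294  45.57098599] -2.024013471368786 xmax 41.51492579740762 ((552.4466552734375, 378.0614929199219), (100.99431610107422, 42.9777946472168), 72.29170227050781)
```

send_rows(deltas=[[[0.0004,0,0],[0,0,0],1],[[0.0004,0,0],[0,0,0],1],[[0.0004,0,0],[0,0,0],1],[[0.0004,0,0],[0,0,0],1],[[0,0,0],[0,0,0],1],[[0,0,0],[0,0,0],1],[[0,0,0],[0,0,0],1],[[0,0,0],[0,0,0],1],[[0,0,0],[0,0,0],1],[[0,0,0],[0,0,0],1]])

```text
clock: 31.12
ee_pos: [532.9, 384.4, 218.6]
orientation: [0.109, -0.699, 0.109, 0.699]
ft_force: [-0.0, -0.1, -1.7]
gripper_width: 0.278
```

Run:
```python
from h import *
repc(29)
```

```text
clock 31.12 pos [532.9 384.4 218.6] case [ 1. -2.] F [-0.  -0.1 -1.7] turn [-0.0003  0.     -0.    ]
rim 5656 z 32.90207356866638 y [-51.94762022  48.43011814] -1.7587510411623235 xmax 42.88361741924627
rim rect ((552.6806640625, 378.4177551269531), (102.96891784667969, 43.196693420410156), 72.31836700439453)
bridge z 37.08406468485012
gauge y [-51.28412913  47.95319864] -1.665465247497469 xmax 42.59678112528387 ((552.5770874023438, 378.4015808105469), (101.55618286132812, 43.20625686645508), 72.4317855834961)
```

send_rows(deltas=[[[0.0003,0,0],[0,0,0],1],[[0.0003,0,0],[0,0,0],1],[[0,0,0],[0,0,0],1],[[0,0,0],[0,0,0],0.7],[[0,0,0],[0,0,0],0.65],[[0,0,0],[0,0,0],0.6],[[0,0,0],[0,0,0],0.55],[[0,0,0],[0,0,0],0.5],[[0,0,0],[0,0,0],0.45],[[0,0,0],[0,0,0],0.4]])

```text
clock: 32.0
ee_pos: [532.9, 384.4, 218.0]
orientation: [-0.109, 0.699, -0.109, -0.699]
ft_force: [0.0, -0.5, -0.0]
gripper_width: 0.6
```

Run:
```python
from h import *
repc(30)
```

```text
clock 32.00 pos [532.9 384.4 218. ] case [ 1. -2.] F [ 0.  -0.5 -0. ] turn [-0.0003 -0.      0.0001]
rim 6731 z 33.183683553267684 y [-51.84068318  48.28381541] -1.7784338820231547 xmax 42.82656022719551
rim rect ((552.5244140625, 378.2430725097656), (102.18384552001953, 42.99348068237305), 72.32310485839844)
bridge z 36.71309285344343
gauge y [-51.40668433  47.90066832] -1.7530080079996289 xmax 42.5422516803519 ((552.574951171875, 378.43914794921875), (101.63381958007812, 42.956626892089844), 72.30027770996094)
```

View pics/wrist30.png

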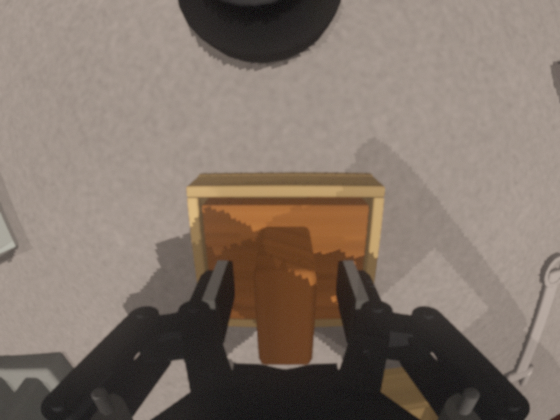

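Gauge sits in the case, fingers clear of the handle. I'll open a little more and retreat straight up.

send_rows(deltas=[[[-0.002,0,0],[0,0,0],0.35],[[-0.006,0,0],[0,0,0],0.3],[[-0.01,0,0],[0,0,0],0.3],[[-0.015,0,0],[0,0,0],0.3],[[-0.02,0,0],[0,0,0],0.3],[[-0.02,0,0],[0,0,0],0.3],[[-0.02,0,0],[0,0,0],0.3],[[-0.02,0,0],[0,0,0],0.3],[[-0.02,0,0],[0,0,0],0.3],[[-0.01,0,0],[0,0,0],0.3]])

```text
clock: 32.88
ee_pos: [533.5, 384.8, 366.4]
orientation: [-0.11, 0.7, -0.107, -0.697]
ft_force: [1.0, -0.5, -0.3]
gripper_width: 0.701
```

send_rows(deltas=[[[0,0.02,0.02],[0,0,0],0.3],[[0,0.025,0.025],[0,0,0],0.3],[[0,0.025,0.025],[0,0,0],0.3],[[0,0.025,0.025],[0,0,0],0.3],[[0,0.025,0.02],[0,0,0],0.3],[[0,0.025,0],[0,0,0],0.3],[[0,0.02,0],[0,0,0],0.3],[[0,0.01,0],[0,0,0],0.3],[[0,0,0],[0,0,0],0.3],[[0,0,0],[0,0,0],0.3]])

```text
clock: 33.72
ee_pos: [370.5, 252.7, 361.8]
orientation: [-0.11, 0.699, -0.109, -0.698]
ft_force: [0.8, 0.8, 0.3]
gripper_width: 0.702
```

Run:
```python
from h import *
s=manip.sense();print(s["clock"],np.round(s["ee_pos"],1),s["ft_force"])
for n in("top","scene"):
    d=manip.snapshot(n);np.savez(n+"31.npz",**d); cv2.imwrite(f"pics/{n}31.png",d["img"][:,:,::-1])
    if n=="top":
        W=cloud(d)
        for x in slats(W,xs=(-75,75)): print("top",x,(x[1][0]+x[1][1])/2)
        D=casexy(W);k=(abs(D[...,0])<50)&(abs(D[...,1])<60)
        for lo,hi in((64,95),(34.5,45)):
            kk=k&(D[...,2]>lo)&(D[...,2]<hi); y=D[kk]; print(lo,len(y),np.median(y,0) if len(y) else "", cv2.minAreaRect(W[kk][:,:2].astype(np.float32)))
```

```text
33.7167 [370.5 252.7 361.8] [0.81861354 0.77339177 0.28223899]
top (np.int32(748), array([-17.6,  17.7,   0.3,  48.7])) 0.049999999999998934
top (np.int32(775), array([54.2, 89.4, 71.9, 48.8])) 71.80000000000001
top (np.int32(793), array([126.1, 161.3, 143.6,  48.8])) 143.7
top (np.int32(794), array([197.9, 233. , 215.5,  48.7])) 215.45
64 248 [ 7.38795524e-02 -3.72355672e+00  8.40649200e+01] ((533.083251953125, 385.7415771484375), (25.563146591186523, 49.4984016418457), 72.11309814453125)
34.5 617 [  3.21086881 -14.27417076  37.05590267] ((532.570068359375, 385.9081726074219), (101.1045913696289, 87.1712417602539), 72.26712799072266)
```

View pics/top31.png

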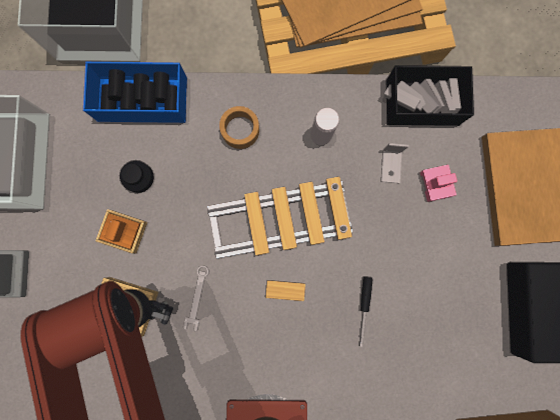

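View pics/scene31.png

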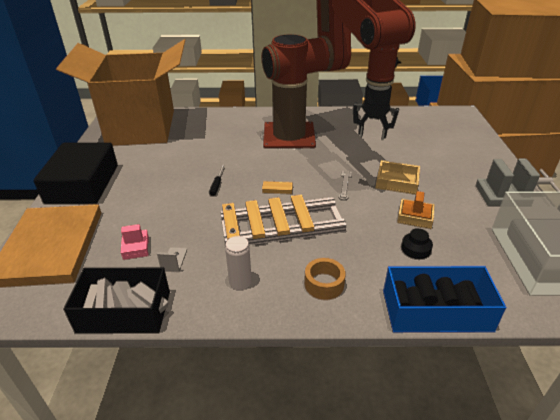

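The top view shows the gauge seated in the small case at (120,232). The handle top is 84 mm above the table, which is the 6 mm floor plus the 78 mm gauge. The slats are evenly spaced at (257,222), (284,218) and (312,213), and the other objects are where they were. I'm handing in.

```bash
python3 -c "
from cell import manip
print(manip.sign_off())"
```

```text
the job is handed in; nothing more can be done
None
```

I drew the three sliding slats up in order with the brown gauge, foot towards the bolted slat. Each time I stopped when the foot just met the slat before, backed off and lifted. The gauge then went into the smaller case, and I handed in at about 34 s of the 64 s allowed.

- **Spacing:** the last top view gives 71.8, 71.9 and 71.8 mm centre to centre, against the 72 mm the gauge sets. The gauge moved 72.0 mm from one contact to the next, and the slat before did not shift during the second or third draw.
- **Case:** the gauge is handle up on the case floor, with the handle top at 84 mm (6 + 78 mm). It is square in the case, and the gripper is clear.
- **Other things:** in the last images the bystanders stand where they started. The highest wrist force I read was about 8 N.
- **Disagreements:** the cameras and the arm differed by about 2 mm on absolute positions. I relied on relative views and the contact with the bolted slat instead. At the third contact the first force reading (3.7 N) was unclear; a further 0.2 mm brought it to 5.4 N and confirmed contact.

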